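# Close and tighten the cap nut of a worktop gas outlet

## Robot

A 6-joint arm with a two-finger parallel gripper is mounted at the origin on the work surface. World frame = base frame: x ahead of the robot, y to its left, z up, the work surface at z = 0. Lengths are in m, angles in rad, forces in N, time in s.
With the tool pointing down it reaches from about 0.35 to 0.775 m from the base axis. Payload 5.5 kg.
Tool frame: the origin (TCP) lies midway between the tips of the shut fingers; the grasp point (between the pads) lies 19 mm behind it; z points along the fingers, y is the line along which they close (so a half turn about z gives the same grasp; the last joint's range is limited). The gripper opens to 85 mm and grips with 20 to 120 N. Pads are 22 mm wide; open, the fingers measure 114 mm over their backs; the gripper's body (76 mm by 85 mm) begins 54 mm behind the grasp point. The pads swing forward as they close: fully open they stand 13 mm farther back than shut.
Start: joints at [1.071, 0.313, 0.046, 1.304, 0, 1.431], TCP at [0.202, 0.538, 0.231] pointing down, gripper open.
Joint ranges: [-2.76, 2.76], [-0.86, 1.69], [-1.03, 1.26], [-2.2, 2.34], [-1.47, 1.5], [-3.14, 3.14]. Speed limits (rad/s): [2.57, 2.57, 3.14, 3.14, 3.14, 3.14].

## Interface

Orientations are given as a unit quaternion [w, x, y, z].
In Python, from workcell import get_state, read_camera, camera_info, hand_in, recognise gives the robot as it stands.
- The arm moves only by the tool arm_command, never from a script. Its argument "moves" is one flat list of numbers, 7 for each row, row after row: the opening, from -1 (shut) to 1 (fully open), then the shift along the tool's x, y, z in mm, then the turn, a rotation vector about the tool's x, y, z in rad. A call has 1 to 8 rows; each row shifts and turns the commanded pose from where the row before left it, along the tool's axes as they then stand; what a row does not reach is not made up. A row lasts 1/8 s, in which the tool goes at most 62.5 mm and 10.7 degrees, less where a joint would pass 70% of its speed; a pose out of reach is approached as far as the arm can. A call with a gripper value outside its range is refused whole. The fingers move at their own pace and stop on an object; "newtons" is the grip in N (left out, the last holds). Time passes only in rows, so rows that do not move let the fingers close. It gives the time, the measured TCP pose, the force, the opening and the grip force at its end, in the units of the state.
- get_state(): the state, without advancing time (a new reading comes with each control period).
- read_camera(name): name is "scene" or "top" or "wrist"; returns (picture, depth): 480x640x3 uint8, blue, green, red; 480x640 float32, m along the optical axis (not along the pixel's ray), 0 where there is no reading.
- camera_info(name): a dict with "fovy" (degrees; the focal length in pixels is half the picture's height over the tangent of half this angle, whatever the lens; pixels are square), "cx", "cy" (the principal point, pixels), "k1" (the pictures are not rectified: a ray, as slopes to the right and down, at radius r is drawn at 1 + k1 r^2 times it, then the intrinsics apply), "eye" and "orientation" of the camera in the world; the wrist camera has in their place "tool_from_camera" (4x4, takes a point from camera to tool coordinates, whose origin is the TCP and whose axes are the flange's). Camera axes: x right, y down, z forward; pixel columns grow to the right and rows downward; lengths in m; the calibration is good to about 2 mm. A picture is of the moment at which its call begins: read the wrist's pose just before it. camera_info takes no time and is no camera call.
- hand_in(): hands the job in; it is judged then, once.
Trained networks look in the newest picture that a camera, given by its name, has taken for a name from the list of things; names that differ only in an ending like _2 or _b are one class to them, and where a whole thing is asked for, a point or a joint stands for the part that bears it (a point fixed in the world has none). Each returns a list of dicts, best first, with "confidence" (0 to 1); they miss things now and then, are a little off and sometimes report something else, mostly with a low value. They report only what shows in the picture. A call takes as long as a camera call.
- recognise(camera, label): "point" ([column, row] in pixels, amid what is visible of it).
The state is a dict: "clock": time; "joint_pos": joint angles; "qvel": joint speeds; "tau": joint torques, N m; "tcp_pos": TCP position; "orientation": TCP orientation; "wrist_force": force on the tool from outside, world axes, zero at the start; "ft_torque": the same for the moment, N m; "finger_gap": finger opening in m; "grip_force": force on a finger pad.
Only numpy, scipy, OpenCV 4.12 (cv2) and the standard library are available. Lean on these libraries where they do the work, as an engineer would, in place of code of your own. Each camera call takes 0.05 s, during which the arm holds its last target. There are 200 camera calls.

## Task

The brass cap nut on the gas outlet beside the hob is loose. Holding it in the fingers, turn it clockwise by hand until its white mark stands at the yellow mark on the collar and no further, and keep the wrench off it until then; after that take the open-ended wrench and, with the wrench alone, tighten the nut until it comes up against its stop, white mark at the green mark. Then lay the wrench flat on the blue rubber mat again, let go, and leave everything else standing where it is.

Things in the scene. Friction and masses are not known exactly. Their poses are not given: they have to be found in the camera images.
- outlet: gas outlet fixed on the worktop: 110 x 90 x 8 mm steel plate, upright brass post 28 mm across to 120 mm height, then a brass neck leaning 35 degrees from vertical towards the outlet's own -x (roughly towards the robot), carrying the nut. A yellow tap lever (not used) hangs on the +x side of the post, below 65 mm. Origin: centre of the plate's underside; x, y along the plate
- collar (a point): centre of the upper face of the fixed dark collar on the neck below the nut: 52 mm across, 6 mm thick, 8 mm below the nut's underside. z along the neck, outwards. On this face are the yellow mark at +30 degrees and the green mark at -30 degrees from x about z (x is the high side)
- nut_centre (a point): centre of the brass cap nut: hexagon 30 mm across flats, 24 mm high (12 mm either side of this point), a 3 mm cap of 24 mm diameter on top. Axes turn with the nut: z along its axis, outwards; flats face x and every 60 degrees from it about z; the white mark runs from centre to rim and down the side at +144.7 degrees from x. It does not shift along its axis as it turns
- capnut (a joint): turn of the cap nut in rad, growing clockwise seen from above. Starts loose at 0.1 to 0.6. At 2.0 the white mark stands at the yellow mark, at 3.05 at the green mark, where it meets a hard stop. It stays where it is left; turning it back takes 0.9 N m or more. The resistance grows steadily as it tightens: 0.15 N m at 0.1 rad, 0.3 at 0.6, 0.6 at the yellow mark, 0.9 N m just before the stop
- wrench: open-ended steel wrench, 0.3 kg, 14 mm thick, 225 mm long, lying flat on the mat; either face fits the nut. Origin: on its underside, under the centre of the jaw; x runs out of the jaw's mouth, z through its thickness (up as it lies). The handle is 20 mm wide from 50 to 190 mm behind the origin (-x); the head is 54 mm wide
- wrench_jaw (a point): centre of the jaw at mid thickness, axes as the wrench; coincides with nut_centre when the wrench sits fully on the nut. Gap 32 mm wide along y (for the 30 mm nut, so it slides on along x if within 7 degrees of two flats), throat 18 mm behind this point, prongs reach 12 mm ahead of it, then flared tips to 22 mm
- wrench_grip (a point): on the handle, 115 mm behind the jaw centre, mid thickness; a good place to hold it, with the fingers across its 20 mm width
- wrench_end (a point): near the rounded end of the wrench's handle, 190 mm behind the jaw centre, mid thickness
- mat: blue rubber mat fixed on the worktop, 340 mm (x) by 240 mm (y), 4 mm thick; origin: centre of its underside
- jar_blue: amber glass storage jar, 72 mm across, 130 mm high, blue lid; origin: centre of its underside. A bystander
- jar_red: amber glass storage jar, 72 mm across, 130 mm high, red lid; origin: centre of its underside. A bystander
- jar_yellow: amber glass storage jar, 72 mm across, 130 mm high, yellow lid; origin: centre of its underside. A bystander
- spare_ring: spare brass ring, 40 mm outside, 24 mm hole, 10 mm high, lying on the mat; origin: centre of its underside. A bystander
- screwdriver: screwdriver lying along x on the mat, handle to -x, about 20 cm long; origin about midway. A bystander
- tub: round sealant tub, 68 mm across, 60 mm high; origin: centre of its underside. A bystander
- mug: white mug, 80 mm across, 95 mm high; origin: centre of its underside. A bystander

How it is judged:
By the outcome, as a careful person would: the job done as asked, in the order asked, and still so for the second after the job is handed in, with the robot touching nothing.
It also fails if it takes over 72 s, if anything falls off the work surface, if the arm or the gripper's body presses on something with over 40 N, if the wrist force passes 120 N, or if a joint passes its speed limit or range.

## Working session

There is one attempt and no reset: what is moved stays moved. The work goes in short steps, Python scripts to look and compute and a tool call to move; the robot and the scene stay as the last step left them, time stands still between calls to the robot, and variables do not carry over. Pictures are saved under pics/ and viewed, at most 10 in all, crops included, and the job is handed in when it is done.

Besides the shell and the picture viewer there is one more tool, called after ">>>" by a JSON object that holds its "name" and its "arguments", one argument or row to a line. arm_command: Moves the arm, as the interface text tells. Its arguments: {"type":"object","properties":{"moves":{"type":"array"},"newtons":{"type":"number"}},"required":["moves"]}

```bash
ls; mkdir -p pics
cat > h.py <<'E'
import numpy as np, cv2
from scipy.spatial.transform import Rotation as R
from workcell import get_state, read_camera, camera_info, hand_in, recognise
def q2R(q): return R.from_quat([q[1],q[2],q[3],q[0]]).as_matrix()
def cam(name,s=None):
    i=camera_info(name); f=240/np.tan(np.radians(i["fovy"])/2)
    if name=="wrist":
        s=s or get_state(); T=np.eye(4);T[:3,:3]=q2R(s["orientation"]);T[:3,3]=s["tcp_pos"]
        T=T@np.array(i["tool_from_camera"])
    else:
        T=np.eye(4);o=np.array(i["orientation"]);T[:3,:3]=q2R(o) if o.size==4 else o.reshape(3,3);T[:3,3]=i["eye"]
    return i,f,T
def ray(c,uv):
    i,f,T=c; d=np.array([(uv[0]-i["cx"])/f,(uv[1]-i["cy"])/f]); s=d.copy()
    for _ in range(20): s=d/(1+i["k1"]*(s@s))
    return s
def pix2w(c,uv,z):
    s=ray(c,uv); return (c[2]@np.array([s[0]*z,s[1]*z,z,1]))[:3]
def onplane(c,uv,h):
    s=ray(c,uv); d=c[2][:3,:3]@np.array([s[0],s[1],1]); e=c[2][:3,3]; return e+d*(h-e[2])/d[2]
def w2pix(c,p):
    i,f,T=c; q=np.linalg.inv(T)@np.append(p,1); s=q[:2]/q[2]; s=s*(1+i["k1"]*(s@s)); return s*f+[i["cx"],i["cy"]]
E
python3 - <<'E'
from h import *
print(get_state())
for n in ["scene","top","wrist"]:
    print(n,camera_info(n))
for n in ["scene","top"]:
    c=cam(n); im,d=read_camera(n); cv2.imwrite(f"pics/{n}0.png",im); np.save(f"pics/{n}0.npy",d)
    for l in ["outlet","nut_centre","collar","wrench","wrench_jaw","wrench_grip","wrench_end","mat","jar_blue","jar_red","jar_yellow","tub","mug","screwdriver","spare_ring"]:
        for r in recognise(n,l)[:2]:
            u,v=r["point"]; z=d[int(v),int(u)]
            print(n,l,round(r["confidence"],2),np.round([u,v]),np.round(pix2w(c,(u,v),z),3))
E
```

```text
pics
{'clock': 0.0, 'joint_pos': array([ 1.07139273e+00,  3.14000683e-01,  4.49825487e-02,  1.30359545e+00,
       -3.73392502e-07,  1.43121689e+00]), 'qvel': array([-0.00038857,  0.00230876, -0.00109801,  0.00110563,  0.00115537,
       -0.00044277]), 'tau': array([-4.56525288e-05, -4.80625033e+01,  2.98536319e+01,  1.92358322e-02,
       -4.84113536e-05,  3.52435393e-06]), 'tcp_pos': array([0.20221577, 0.53772729, 0.23041017]), 'orientation': array([-2.85207676e-04,  1.78942998e-01,  9.83859023e-01, -8.62704366e-04]), 'wrist_force': array([-0.44277375,  0.37230537,  0.0943996 ]), 'ft_torque': array([0.02450043, 0.02858994, 0.00818485]), 'grip_force': 0.0, 'finger_gap': 0.08528058003957054}
scene {'fovy': 57.63104898020551, 'cx': 316.3336948952184, 'cy': 235.6850652908341, 'k1': -0.03708242234763013, 'eye': array([ 1.03888177, -0.19054159,  0.8193059 ]), 'orientation': array([-0.28376045,  0.80820995,  0.4870155 , -0.17056548])}
top {'fovy': 44.79363414944261, 'cx': 318.97584512403876, 'cy': 240.92337545767856, 'k1': 0.002643064679813615, 'eye': array([0.47093255, 0.06955648, 1.1060
[... 2114 characters left out ...]
 0.6 [436. 287.] [ 0.491 -0.146  0.022]
top wrench_end 0.89 [433. 288.] [ 0.488 -0.141  0.023]
top wrench_end 0.49 [249. 208.] [0.622 0.182 0.166]
top mat 0.76 [424. 282.] [ 0.502 -0.128  0.004]
top mat 0.4 [241. 219.] [0.6   0.192 0.188]
top jar_blue 0.72 [298. 135.] [0.753 0.101 0.127]
top jar_red 0.69 [149. 200.] [0.666 0.393 0.003]
top jar_red 0.64 [370. 134.] [ 0.752 -0.022  0.129]
top jar_yellow 0.85 [444. 132.] [ 0.755 -0.15   0.128]
top tub 0.92 [129. 289.] [0.496 0.409 0.062]
top mug 0.56 [152. 197.] [0.673 0.387 0.005]
top screwdriver 0.81 [478. 298.] [ 0.469 -0.223  0.026]
top spare_ring 0.63 [380. 211.] [ 0.636 -0.048  0.017]
top spare_ring 0.36 [433. 288.] [ 0.49  -0.141  0.019]
```

View pics/top0.png

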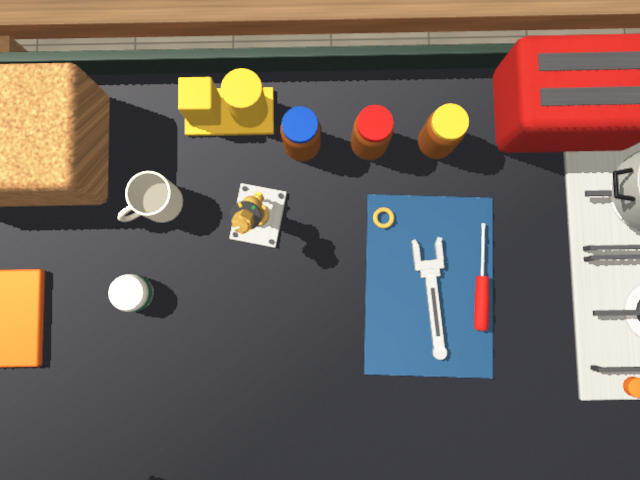

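View pics/scene0.png

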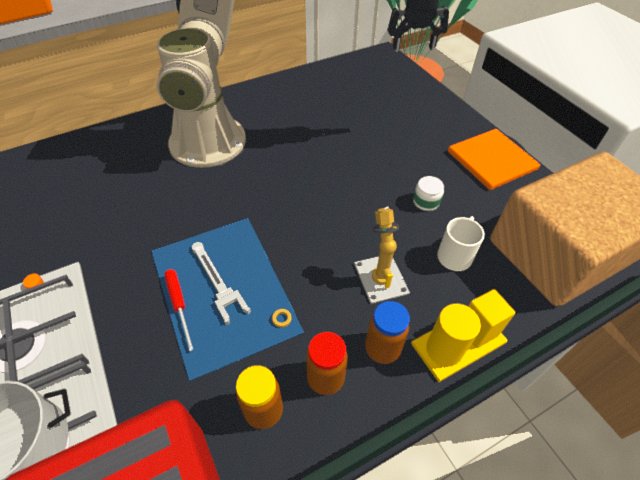

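Run:
```python
from h import *
im=cv2.imread("pics/top0.png"); d=np.load("pics/top0.npy"); c=cam("top")
hsv=cv2.cvtColor(im,cv2.COLOR_BGR2HSV)
def seg(m,box,h,name):
    x0,y0,x1,y1=box; k=np.zeros(m.shape,np.uint8); k[y0:y1,x0:x1]=m[y0:y1,x0:x1]
    n,l,st,_=cv2.connectedComponentsWithStats(k); b=1+np.argmax(st[1:,4]); v,u=np.where(l==b)
    P=np.array([onplane(c,(a,bb),h)[:2] for a,bb in zip(u,v)]); 
    r=cv2.minAreaRect((P*1000).astype(np.float32)); print(name,len(u),r,cv2.boxPoints(r).round(1).tolist()); return P
white=(hsv[...,1]<50)&(hsv[...,2]>110)
seg(white,(215,170,300,260),.008,"plate")
w=seg(white,(395,225,460,370),.018,"wrench")
q=w-w.mean(0); ev,V=np.linalg.eigh(q.T@q); a=V[:,1]*np.sign(V[0,1]); print("axis",a,np.degrees(np.arctan2(a[1],a[0])))
t=q@a; s=q@[-a[1],a[0]]
for lo in np.arange(-.13,.13,.01):
    m=(t>=lo)&(t<lo+.01)
    if m.any(): print(round(lo,3),(s[m].min()*1e3).round(1),(s[m].max()*1e3).round(1),m.sum())
print(w.mean(0),t.min(),t.max())
seg((hsv[...,0]>95)&(hsv[...,0]<125)&(hsv[...,1]>120),(350,180,510,390),.004,"mat")
```

```text
plate 1721 ((634.2747802734375, 184.87835693359375), (91.25334167480469, 111.51972198486328), 78.09547424316406) [[570.2999877929688, 151.6999969482422], [679.4000244140625, 128.6999969482422], [698.2000122070312, 218.0], [589.0999755859375, 241.0]]
wrench 1813 ((470.95703125, -141.59561157226562), (225.8019256591797, 57.63339614868164), 4.795945644378662) [[356.0, -122.30000305175781], [360.8999938964844, -179.8000030517578], [585.9000244140625, -160.89999389648438], [581.0999755859375, -103.4000015258789]]
axis [0.99682415 0.07963431] 4.567546291169567
-0.13 -7.7 3.5 9
-0.12 -14.5 13.4 74
-0.11 -13.3 13.2 80
-0.1 -11.1 11.3 68
-0.09 -11.3 10.9 68
-0.08 -11.2 11.3 67
-0.07 -11.1 11.4 69
-0.06 -10.4 11.0 65
-0.05 -11.2 11.3 67
-0.04 -10.9 11.5 67
-0.03 -11.1 11.3 66
-0.02 -11.0 11.4 67
-0.01 -10.7 10.8 65
-0.0 -11.1 11.3 65
0.01 -11.0 11.5 67
0.02 -10.4 11.1 64
0.03 -19.0 19.1 111
0.04 -27.9 27.1 140
0.05 -27.2 28.3 162
0.06 -28.3 28.7 109
0.07 -28.7 28.0 84
0.08 -28.9 28.6 86
0.09 -28.1 28.8 74
0.1 -28.3 28.4 19
[ 0.48011387 -0.14042339] -0.12210229747785385 0.10358986646171174
mat 19290 ((496.45697021484375, -136.92819213867188), (238.9394989013672, 339.8949279785156), 87.2908706665039) [[321.1000061035156, -248.1999969482422], [660.5999755859375, -264.29998779296875], [671.9000244140625, -25.600000381469727], [332.29998779296875, -9.600000381469727]]
```

```bash
cat >> h.py <<'E'
yo=np.radians(-11.9); xo=np.array([np.cos(yo),np.sin(yo),0]); ez=np.array([0,0,1.])
n=-np.sin(np.radians(35))*xo+np.cos(np.radians(35))*ez; xc=np.cos(np.radians(35))*xo+np.sin(np.radians(35))*ez; yc=np.cross(n,xc)
def Rspin(a):  # tool z=-n, tool y at angle a (deg) in collar frame
    a=np.radians(a); y=np.cos(a)*xc+np.sin(a)*yc; return np.c_[np.cross(y,-n),y,-n]
def plan(p1,R1,g,N=None,mm=50,dg=8,p0=None,R0=None,line=True):
    s=get_state(); p=np.array(s["tcp_pos"]) if p0 is None else np.array(p0); Rm=q2R(s["orientation"]) if R0 is None else R0
    p1=np.array(p1); w=R.from_matrix(R1@Rm.T).as_rotvec(); D=p1-p
    N=N or int(max(1,np.ceil(np.linalg.norm(D)*1e3/mm),np.ceil(np.degrees(np.linalg.norm(w))/dg)))
    ps,Rs=p.copy(),Rm.copy(); out=[]
    for k in range(1,N+1):
        pt=ps+D*k/N; Rt=R.from_rotvec(w*k/N).as_matrix()@Rs
        d=np.round(Rm.T@(pt-p)*1e3,1); r=np.round(R.from_matrix(Rm.T@Rt).as_rotvec(),3)
        p=p+Rm@d/1e3; Rm=Rm@R.from_rotvec(r).as_matrix(); out.append([g,*d.tolist(),*r.tolist()])
    for i in range(0,N,8): print("ROWS",len(out[i:i+8]),str([float(x)+0 if x else 0 for r in out[i:i+8] for x in r]).replace(" ",""))
    return p,Rm
E
python3 - <<'E'
from h import *
print(n,xc,yc)
nut=np.array([.592,.193,.187]); plan(nut+.09*n,Rspin(90),1)
E
```

```text
[-0.5612497   0.11827386  0.81915204] [ 0.80154764 -0.16891258  0.57357644] [ 2.06204185e-01  9.78508985e-01 -1.38777878e-17]
ROWS 8 [1.0,-43.5,-19.4,-2.9,-0.005,-0.061,-0.015,1.0,-43.3,-20.0,-0.4,-0.004,-0.061,-0.015,1.0,-43.0,-20.7,2.1,-0.005,-0.061,-0.014,1.0,-42.4,-21.3,4.7,-0.004,-0.061,-0.015,1.0,-41.8,-21.9,7.1,-0.005,-0.061,-0.015,1.0,-40.9,-22.6,9.6,-0.005,-0.061,-0.014,1.0,-40.0,-23.2,11.9,-0.004,-0.061,-0.015,1.0,-38.8,-23.9,14.2,-0.005,-0.061,-0.015]
ROWS 2 [1.0,-37.5,-24.5,16.4,-0.005,-0.061,-0.015,1.0,-36.0,-25.2,18.6,-0.004,-0.061,-0.014]
```

>>> {"name": "arm_command", "arguments": {
  "moves": [1,-43.5,-19.4,-2.9,-0.005,-0.061,-0.015,1,-43.3,-20,-0.4,-0.004,-0.061,-0.015,1,-43,-20.7,2.1,-0.005,-0.061,-0.014,1,-42.4,-21.3,4.7,-0.004,-0.061,-0.015,1,-41.8,-21.9,7.1,-0.005,-0.061,-0.015,1,-40.9,-22.6,9.6,-0.005,-0.061,-0.014,1,-40,-23.2,11.9,-0.004,-0.061,-0.015,1,-38.8,-23.9,14.2,-0.005,-0.061,-0.015]
}}

```text
clock: 2.6
tcp_pos: [0.4746, 0.2695, 0.2553]
orientation: [0.242, 0.116, 0.963, -0.025]
wrist_force: [-0.1, -0.2, -0.7]
finger_gap: 0.0856
grip_force: 0.0
```

>>> {"name": "arm_command", "arguments": {
  "moves": [1,-37.5,-24.5,16.4,-0.005,-0.061,-0.015,1,-36,-25.2,18.6,-0.004,-0.061,-0.014,1,0,0,0,0,0,0,1,0,0,0,0,0,0]
}}

```text
clock: 3.1
tcp_pos: [0.541, 0.2036, 0.2606]
orientation: [0.299, 0.099, 0.949, -0.031]
wrist_force: [0.2, 0.5, -0.4]
finger_gap: 0.0854
grip_force: 0.0
```

Run:
```python
from h import *
s=get_state(); print(s["clock"],s["tcp_pos"],s["orientation"],s["joint_pos"])
c=cam("wrist",s); im,d=read_camera("wrist"); cv2.imwrite("pics/w1.png",im); np.save("pics/w1.npy",d)
for l in ["nut_centre","collar"]:
    for r in recognise("wrist",l)[:2]:
        u,v=r["point"]; print(l,r["confidence"],u,v,pix2w(c,(u,v),d[int(v),int(u)]))
```

```text
3.1 [0.54102876 0.2035595  0.26057855] [ 0.29873508  0.09930696  0.94863967 -0.03127717] [ 0.38887875 -0.05655945 -0.49272657  0.61052828 -0.32821628  0.50871186]
nut_centre 0.87 319.9 234.0 [0.59041056 0.19641046 0.18239384]
collar 0.86 315.5 210.4 [0.58685389 0.19405924 0.16261018]
collar 0.56 102.1 288.7 [ 0.74801113 -0.13634486  0.09385897]
```

View pics/w1.png

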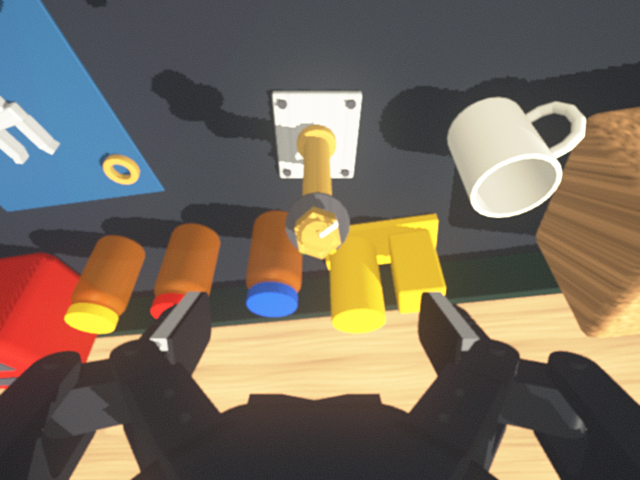

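```bash
cat >> h.py <<'E'
def ortho(c,im,o,half=.035,px=480):
    # image on plane through o perpendicular to n; right = -yc? use right=yc, down=xc (mirror-free check: seen from +n, x_c up => y_c left)
    g=np.linspace(half,-half,px); mu=np.zeros((px,px),np.float32); mv=mu.copy()
    for i,a in enumerate(g):
        P=o[None]+a*xc+g[:,None]*yc
        for j in range(px):
            mu[i,j],mv[i,j]=w2pix(c,P[j])
    return cv2.remap(im,mu,mv,cv2.INTER_CUBIC)   # up=xc, left=yc
E
python3 - <<'E'
from h import *
s=get_state(); c=cam("wrist",s); im=cv2.imread("pics/w1.png"); d=np.load("pics/w1.npy")
o=np.array([.592,.193,.187]); P=[];C=[]
for v in range(170,290):
    for u in range(260,380):
        if d[v,u]>0: P.append(pix2w(c,(u,v),d[v,u])-o); C.append(im[v,u])
P=np.array(P); F=np.c_[P@xc,P@yc,P@n]*1e3; C=np.array(C).astype(int)
k=(abs(F[:,0])<40)&(abs(F[:,1])<40)&(abs(F[:,2])<40); F=F[k];C=C[k]
h,e=np.histogram(F[:,2],bins=np.arange(-40,41,1)); print([(int(a),int(b)) for a,b in zip(e,h) if b>15])
br=(C[:,2]-C[:,0]>40)|(C.min(1)>150)
for lo,hi in [(3,25)]:
    m=br&(F[:,2]>lo)&(F[:,2]<hi); Q=F[m]; print(m.sum(),Q.min(0),Q.max(0),np.median(Q,0))
m=~br&(F[:,2]<-10)&(F[:,2]>-30)&(C.max(1)<140); Q=F[m]; print("collar",m.sum(),Q.min(0),Q.max(0),np.median(Q,0))
A=ortho(c,im,o+.012*n); B=ortho(c,im,o-.02*n); cv2.imwrite("pics/o1.png",np.hstack([A[:,40:440],B[:,40:440]]))
E
```

```text
[(-40, 27), (-39, 303), (-38, 754), (-37, 359), (-36, 20), (-8, 22), (-7, 141), (-6, 341), (-5, 157), (-4, 185), (-3, 424), (-2, 192), (-1, 53)]Traceback (most recent call last):
  File "<stdin>", line 12, in <module>
    return umr_minimum(a, axis, None, out, keepdims, initial, where)
ValueError: zero-size array to reduction operation minimum which has no identity
```

Run:
```python
from h import *
s=get_state(); c=cam("wrist",s); im=cv2.imread("pics/w1.png"); d=np.load("pics/w1.npy")
o=np.array([.592,.193,.187])-.0177*n; P=[];C=[]
for v in range(170,290):
    for u in range(260,380):
        if d[v,u]>0: P.append(pix2w(c,(u,v),d[v,u])-o); C.append(im[v,u])
P=np.array(P); F=np.c_[P@xc,P@yc,P@n]*1e3; C=np.array(C).astype(int)
for lo,hi in [(13.5,17),(8,17),(-22,-17)]:
    Q=F[(F[:,2]>lo)&(F[:,2]<hi)&(abs(F[:,:2]).max(1)<40)].astype(np.float32)
    print(lo,len(Q),Q.min(0),Q.max(0),"circ",cv2.minEnclosingCircle(Q[:,:2].copy()))
    A=np.c_[Q[:,:2],np.ones(len(Q))]; print("tilt",np.linalg.lstsq(A,Q[:,2],rcond=None)[0])
A=ortho(c,im,o+.012*n); B=ortho(c,im,o-.02*n); cv2.imwrite("pics/o1.png",np.hstack([A[:,40:440],B[:,40:440]]))
print("o",o)
```

```text
13.5 848 [-14.671386 -12.604891  13.506739] [12.400074 18.347246 16.98857 ] circ ((-2.240593433380127, 2.895038366317749), 16.15587615966797)
tilt [-7.44323187e-03  5.86437347e-03  1.51853681e+01]
8 1504 [-18.979534 -13.531509   8.202662] [14.807668 18.52767  16.98857 ] circ ((-2.2432656288146973, 2.6725873947143555), 17.132848739624023)
tilt [2.15037734e-02 1.30739352e-02 1.38644673e+01]
-22 1459 [-27.821983 -22.419128 -21.970634] [ 21.998947  27.97589  -17.473635] circ ((-1.8958728313446045, 2.737281322479248), 25.95563316345215)
tilt [ 5.10536996e-03 -1.12311037e-03 -1.97024737e+01]
o [0.60193412 0.19090655 0.17250101]
```

View pics/o1.png

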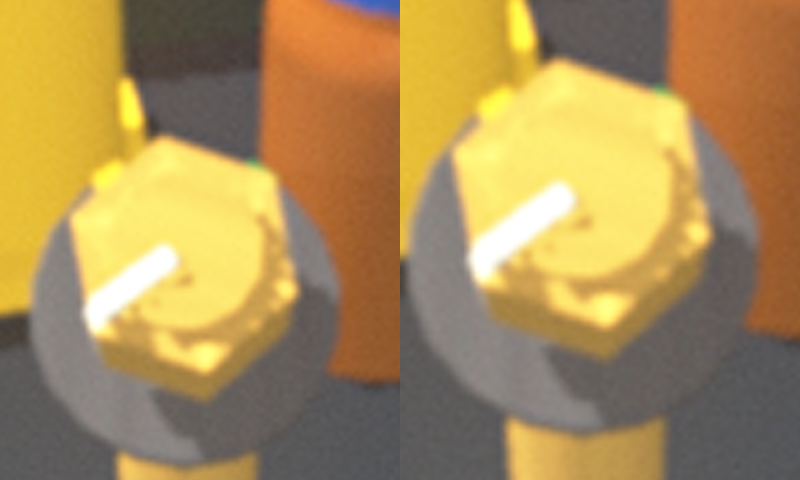

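```bash
cat >> h.py <<'E'
nut=np.array([.60193412,.19090655,.17250101])+(-1.95*xc+2.75*yc)/1e3
def mark(c,im,name=None,half=.02,nut=nut):
    A=ortho(c,im,nut+.0145*n,half); 
    if name: cv2.imwrite(name,A)
    m=A.min(2)>200; v,u=np.where(m); a=(239.5-v)/480*2*half*1e3; b=(239.5-u)/480*2*half*1e3
    k=np.hypot(a,b)<17; a,b=a[k],b[k]; Q=np.c_[a,b]; mu=Q.mean(0); w,V=np.linalg.eigh(np.cov((Q-mu).T)); d=V[:,1]*np.sign(V[:,1]@mu)
    print("mark n",k.sum(),"mean",mu,"pca ang",np.degrees(np.arctan2(d[1],d[0])),"radial",np.degrees(np.arctan2(mu[1],mu[0])),"perp off",d[0]*mu[1]-d[1]*mu[0])
E
python3 - <<'E'
from h import *
print(nut); s=get_state(); c=cam("wrist",s); im=cv2.imread("pics/w1.png"); mark(c,im)
a=99.8
p,Rm=plan(nut+.07*n,Rspin(a),1)
p,Rm=plan(nut-.014*n,Rspin(a),1,mm=25,p0=p,R0=Rm)
E
```

```text
[0.60093816 0.19392683 0.17138254]
mark n 8532 mean [-5.34232888  7.44191475] pca ang 128.3566962888917 radial 125.6734397672128 perp off -0.4288645960292934
ROWS 2 [1.0,0.8,1.0,19.0,0,0,-0.085,1.0,0.7,1.0,19.1,0.001,0,-0.085]
ROWS 4 [1.0,0,0,21.0,0,0,0,1.0,0,0,21.0,0,0,0,1.0,0,0,21.0,0,0,0,1.0,0,0,21.0,0,0,0]
```

>>> {"name": "arm_command", "arguments": {
  "moves": [1,0.8,1,19,0,0,-0.1,1,0.7,1,19,0,0,-0.1,1,0,0,21,0,0,0,1,0,0,21,0,0,0,1,0,0,21,0,0,0,1,0,0,21,0,0,0],
  "newtons": 20
}}

```text
clock: 4.0
tcp_pos: [0.6092, 0.1925, 0.1593]
orientation: [0.295, 0.003, 0.954, -0.061]
wrist_force: [-0.0, 0.3, 0.3]
finger_gap: 0.0852
grip_force: 0.0
```

>>> {"name": "arm_command", "arguments": {
  "moves": [-0.1,0,0,0,0,0,0,-0.3,0,0,0,0,0,0,-1,0,0,0,0,0,0,-1,0,0,0,0,0,0,-1,0,0,0,0,0,0]
}}

```text
clock: 4.62
tcp_pos: [0.6091, 0.1917, 0.1611]
orientation: [0.295, 0.004, 0.953, -0.061]
wrist_force: [-6.0, 1.0, 5.8]
finger_gap: 0.0296
grip_force: 24.5
```

Run:
```python
from h import *
s=get_state(); Rm=q2R(s["orientation"]); print(s)
print("F tool",Rm.T@s["wrist_force"],"M tool",Rm.T@s["ft_torque"],"off",[(s["tcp_pos"]-nut)@a*1e3 for a in (xc,yc,n)])
print("y angle",np.degrees(np.arctan2(Rm[:,1]@yc,Rm[:,1]@xc)))
c=cam("wrist",s); im,d=read_camera("wrist"); cv2.imwrite("pics/w2.png",im); mark(c,im)
```

```text
{'clock': 4.625, 'joint_pos': array([ 0.31408991,  0.12835841, -0.57006617,  0.32483981, -0.28998812,
        0.24011292]), 'qvel': array([-8.76033636e-04, -9.61796269e-04, -1.70128625e-03, -5.34586750e-04,
        7.96981451e-05,  6.05202331e-04]), 'tau': array([ -1.47287641, -34.4133997 ,  29.88291442,  -5.46291277,
        -0.84336458,  -0.10075489]), 'tcp_pos': array([0.60914722, 0.19173741, 0.16111498]), 'orientation': array([ 0.29537182,  0.00380722,  0.95345005, -0.06061356]), 'wrist_force': array([-6.03905952,  1.03108564,  5.77187496]), 'ft_torque': array([ 0.14910874,  0.66240711, -0.13431253]), 'grip_force': 24.546344634218258, 'finger_gap': 0.02959380160247445}
F tool [ 1.70205935  0.10923987 -8.24251046] M tool [-0.06628359  0.67916451  0.11575193] off [np.float64(1.060544908776273), np.float64(-0.4496244416119496), np.float64(-13.276974241575159)]
y angle 101.42894117258665
mark n 3406 mean [-3.06884909  4.38657271] pca ang 125.38799146722555 radial 124.97666060787964 perp off -0.038432790958899954
```

>>> {"name": "arm_command", "arguments": {
  "moves": [-1,0.8,0,-0.7,0,0,0,-1,0,0,0,0,0,0]
}}

```text
clock: 4.92
tcp_pos: [0.6091, 0.1918, 0.1611]
orientation: [0.296, 0.004, 0.953, -0.061]
wrist_force: [2.4, 0.6, 2.3]
finger_gap: 0.0293
grip_force: 23.6
```

>>> {"name": "arm_command", "arguments": {
  "moves": [-1,0,0,0,0,0,0,-1,0,0,0,0,0,0,-1,0,0,0,0,0,0.1,-1,0,0,0,0,0,0.1,-1,0,0,0,0,0,0.1,-1,0,0,0,0,0,0.1],
  "newtons": 100
}}

```text
clock: 5.68
tcp_pos: [0.6089, 0.1913, 0.1614]
orientation: [0.302, 0.195, 0.933, -0.001]
wrist_force: [-0.9, -0.2, 5.9]
finger_gap: 0.0284
grip_force: 98.6
```

```bash
cat >> h.py <<'E'
def rep(s):
    Rm=q2R(s["orientation"])
    print(round(s["clock"],2),"gap",s["finger_gap"],"grip",s["grip_force"],"Ftool",(Rm.T@s["wrist_force"]).round(1),"Mtool",(Rm.T@s["ft_torque"]).round(2),"off",[round((s["tcp_pos"]-nut)@a*1e3,2) for a in (xc,yc,n)],"y ang",np.degrees(np.arctan2(Rm[:,1]@yc,Rm[:,1]@xc)),"q",np.round(s["joint_pos"],2))
E
python3 - <<'E'
from h import *
s=get_state(); rep(s)
c=cam("wrist",s); im,d=read_camera("wrist"); mark(c,im)
E
```

```text
5.67 gap 0.028423563274475455 grip 98.56028739362955 Ftool [-2.7  0.2 -5.3] Mtool [ 0.14 -0.11 -0.22] off [np.float64(1.06), np.float64(-0.94), np.float64(-12.96)] y ang 78.33769448476599 q [ 0.31  0.13 -0.57  0.32 -0.29  0.64]
mark n 2238 mean [-1.01575067  7.03906017] pca ang 103.02577928132172 radial 98.21121609257543 perp off -0.596915643103187
```

>>> {"name": "arm_command", "arguments": {
  "moves": [-1,0,0,0,0,0,0.14,-1,0,0,0,0,0,0.14,-1,0,0,0,0,0,0.14,-1,0,0,0,0,0,0.14,-1,0,0,0,0,0,0.14,-1,0,0,0,0,0,0.14,-1,0,0,0,0,0,0.14,-1,0,0,0,0,0,0.14]
}}

```text
clock: 6.72
tcp_pos: [0.608, 0.1905, 0.1609]
orientation: [0.256, 0.661, 0.687, 0.159]
wrist_force: [-4.3, -2.1, 8.3]
finger_gap: 0.0281
grip_force: 99.0
```

>>> {"name": "arm_command", "arguments": {
  "moves": [-1,0,0,0,0,0,0.05,-1,0,0,0,0,0,0]
}}

```text
clock: 6.98
tcp_pos: [0.6079, 0.1906, 0.1608]
orientation: [0.253, 0.677, 0.671, 0.165]
wrist_force: [-4.6, -3.2, 8.0]
finger_gap: 0.0282
grip_force: 99.1
```

Run:
```python
from h import *
s=get_state(); rep(s)
c=cam("wrist",s); im,d=read_camera("wrist"); mark(c,im)
A=ortho(c,im,nut+.0145*n,.03);B=ortho(c,im,nut-.02*n,.03); cv2.imwrite("pics/o3.png",np.hstack([A,B])[:,::1][:, :800] if 0 else cv2.resize(np.hstack([A,B]),(800,400)))
```

```text
6.97 gap 0.02815882523880864 grip 99.07934817485511 Ftool [-4.3  0.6 -8.8] Mtool [ 0.36 -0.54 -0.14] off [np.float64(0.11), np.float64(-1.87), np.float64(-12.97)] y ang 11.477813172923401 q [ 0.31  0.13 -0.57  0.33 -0.29  1.81]
mark n 2585 mean [5.11010638 1.86120245] pca ang 41.961315013609926 radial 20.012630577172025 perp off -2.0327802569406312
```

View pics/o3.png

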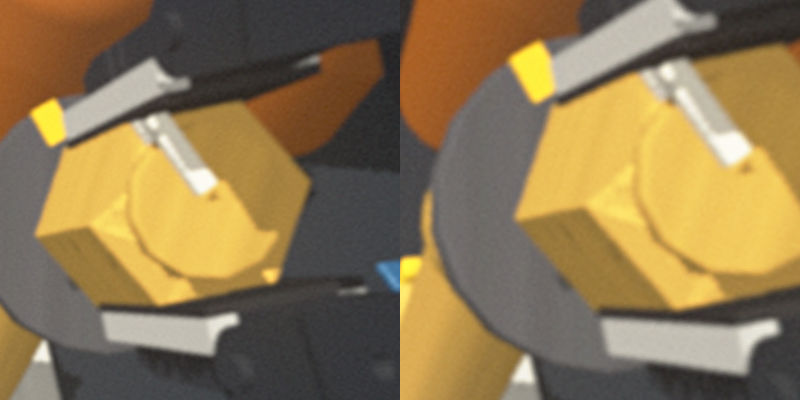

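>>> {"name": "arm_command", "arguments": {
  "moves": [-1,0,0,0,0,0,0.09,-1,0,0,0,0,0,0,-1,0,0,0,0,0,0]
}}

```text
clock: 7.4
tcp_pos: [0.6078, 0.1905, 0.1607]
orientation: [0.245, 0.707, 0.64, 0.176]
wrist_force: [-4.5, -1.7, 8.6]
finger_gap: 0.0281
grip_force: 99.1
```

```bash
python3 -c "
from h import *
rep(get_state())"
```

```text
7.4 gap 0.028091347368186168 grip 99.13684495724738 Ftool [-2.7  1.4 -9.4] Mtool [ 0.44 -0.54  0.08] off [np.float64(-0.05), np.float64(-1.89), np.float64(-12.98)] y ang 6.302422196052998 q [ 0.31  0.13 -0.57  0.33 -0.29  1.9 ]
```

>>> {"name": "arm_command", "arguments": {
  "moves": [0.5,0,0,0,0,0,0,0.5,0,0,0,0,0,0,0.5,0,0,0,0,0,0,1,0,0,-25,0,0,0,1,0,0,-25,0,0,-0.1,1,0,0,0,0,0,0]
}}

```text
clock: 8.15
tcp_pos: [0.5805, 0.198, 0.2028]
orientation: [0.253, 0.673, 0.675, 0.165]
wrist_force: [0.1, -0.4, -0.4]
finger_gap: 0.0849
grip_force: 0.0
```

Run:
```python
from h import *
s=get_state(); rep(s)
c=cam("wrist",s); im,d=read_camera("wrist"); cv2.imwrite("pics/w4.png",im); np.save("pics/w4.npy",d); mark(c,im)
P=[]
for v in range(60,420):
    for u in range(160,480):
        if d[v,u]>0: P.append(pix2w(c,(u,v),d[v,u])-nut)
P=np.array(P); F=(np.c_[P@xc,P@yc,P@n]*1e3).astype(np.float32)
k=abs(F[:,:2]).max(1)<40
for lo,hi in [(-22,-18),(13.5,17.5),(9.5,17.5)]:
    Q=F[k&(F[:,2]>lo)&(F[:,2]<hi)]; print(lo,len(Q),np.median(Q[:,2]),cv2.minEnclosingCircle(Q[:,:2].copy()),cv2.minAreaRect(Q[:,:2].copy()))
A=ortho(c,im,nut+.0145*n,.03);B=ortho(c,im,nut-.02*n,.03); cv2.imwrite("pics/o4.png",cv2.resize(np.hstack([A,B]),(800,400)))
```

```text
8.15 gap 0.08486548329230495 grip 0.0 Ftool [-0.3 -0.2  0.5] Mtool [ 0.53  0.08 -0.05] off [np.float64(0.91), np.float64(-0.24), np.float64(37.66)] y ang 11.990794019931041 q [ 0.35  0.04 -0.55  0.44 -0.31  1.83]
mark n 8413 mean [8.14766334 3.07320516] pca ang 34.91101534319248 radial 20.665900105003555 perp off -2.142779689359846
-22 2432 -19.924911 ((0.1375521570444107, -1.4504090547561646), 26.07493782043457) ((-0.6619682312011719, 2.445558547973633), (51.28398132324219, 43.890785217285156), 7.857898712158203)
13.5 1612 15.089953 ((0.5593411922454834, -1.0029562711715698), 15.48949146270752) ((1.2579917907714844, 0.06957817077636719), (27.264802932739258, 25.539064407348633), 83.47570037841797)
9.5 2791 14.296932 ((-0.29600173234939575, -1.5460741519927979), 17.39061737060547) ((-0.27504634857177734, -1.3947601318359375), (30.545581817626953, 34.26641845703125), 66.00923919677734)
```

View pics/o4.png

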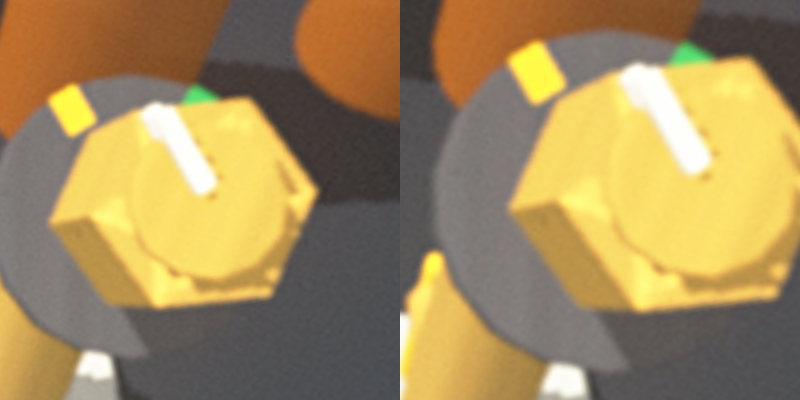

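```bash
cat >> h.py <<'E'
nut=nut-.0005*yc
wa=np.radians(4.57); wx=np.array([np.cos(wa),np.sin(wa),0]); wy=np.array([-wx[1],wx[0],0]); jaw=np.array([.5614,-.1339,.011]); grip=jaw-.115*wx
Rw=np.c_[-wx,wy,-ez]
E
python3 - <<'E'
from h import *
s=get_state(); p0=s["tcp_pos"]; R0=q2R(s["orientation"])
p0=p0-R0[:,2]*.06
plan(grip+[0,0,.10],Rw,1,p0=p0,R0=R0)
E
```

```text
ROWS 8 [1.0,-25.5,-13.4,7.6,0.027,0.045,-0.122,1.0,-24.1,-16.2,6.9,0.027,0.046,-0.123,1.0,-22.2,-18.9,6.3,0.027,0.045,-0.122,1.0,-20.0,-21.3,5.9,0.027,0.045,-0.123,1.0,-17.6,-23.5,5.7,0.027,0.045,-0.122,1.0,-14.8,-25.3,5.6,0.027,0.046,-0.123,1.0,-11.8,-26.8,5.7,0.027,0.045,-0.122,1.0,-8.8,-27.9,5.9,0.027,0.045,-0.123]
ROWS 5 [1.0,-5.6,-28.6,6.4,0.027,0.046,-0.122,1.0,-2.4,-28.9,7.0,0.028,0.045,-0.123,1.0,0.9,-28.8,7.8,0.027,0.045,-0.122,1.0,3.9,-28.2,8.6,0.027,0.046,-0.123,1.0,7.0,-27.4,9.7,0.027,0.045,-0.122]
```

>>> {"name": "arm_command", "arguments": {
  "moves": [1,0,0,-30,0,0,0,1,0,0,-30,0,0,0]
}}

```text
clock: 8.45
tcp_pos: [0.5457, 0.204, 0.2485]
orientation: [0.252, 0.674, 0.675, 0.163]
wrist_force: [-0.1, 0.3, 0.4]
finger_gap: 0.0855
grip_force: 0.0
```

>>> {"name": "arm_command", "arguments": {
  "moves": [1,-25.5,-13.4,7.6,0.027,0.045,-0.122,1,-24.1,-16.2,6.9,0.027,0.046,-0.123,1,-22.2,-18.9,6.3,0.027,0.045,-0.122,1,-20,-21.3,5.9,0.027,0.045,-0.123,1,-17.6,-23.5,5.7,0.027,0.045,-0.122,1,-14.8,-25.3,5.6,0.027,0.046,-0.123,1,-11.8,-26.8,5.7,0.027,0.045,-0.122,1,-8.8,-27.9,5.9,0.027,0.045,-0.123]
}}

```text
clock: 9.45
tcp_pos: [0.4844, -0.0112, 0.1631]
orientation: [0.107, 0.262, 0.957, 0.07]
wrist_force: [1.1, -0.3, 0.2]
finger_gap: 0.0853
grip_force: 0.0
```

>>> {"name": "arm_command", "arguments": {
  "moves": [1,-5.6,-28.6,6.4,0.027,0.046,-0.122,1,-2.4,-28.9,7,0.028,0.045,-0.123,1,0.9,-28.8,7.8,0.027,0.045,-0.122,1,3.9,-28.2,8.6,0.027,0.046,-0.123,1,7,-27.4,9.7,0.027,0.045,-0.122,1,0,0,0,0,0,0,1,0,0,0,0,0,0]
}}

```text
clock: 10.32
tcp_pos: [0.4463, -0.1433, 0.1105]
orientation: [-0.001, -0.039, 0.999, -0.0]
wrist_force: [0.0, 0.3, 0.1]
finger_gap: 0.0853
grip_force: 0.0
```

Run:
```python
from h import *
s=get_state(); rep(s); print(s["tcp_pos"],grip)
c=cam("wrist",s); im,d=read_camera("wrist"); cv2.imwrite("pics/w5.png",im); np.save("pics/w5.npy",d)
hsv=cv2.cvtColor(im,cv2.COLOR_BGR2HSV); P=[]
vs,us=np.where(hsv[...,1]<60)
for v,u in zip(vs,us):
    if d[v,u]>0:
        p=pix2w(c,(u,v),d[v,u]); 
        if .010<p[2]<.024 and abs((p-jaw)@wy)<.045 and -.21<(p-jaw)@wx<.05: P.append(p)
P=np.array(P); t=(P-jaw)@wx*1e3; q=(P-jaw)@wy*1e3; print(len(P),"z",np.median(P[:,2]))
X=[];Y=[]
for lo in range(-210,40,10):
    m=(t>=lo)&(t<lo+10)
    if m.sum()>20:
        print(lo,m.sum(),q[m].min().round(1),q[m].max().round(1))
        if -180<lo<-60: X.append(lo+5);Y.append((np.percentile(q[m],2)+np.percentile(q[m],98))/2)
print(np.polyfit(X,Y,1),t.max())
```

```text
10.32 gap 0.08532236246373778 grip 0.0 Ftool [-0.   0.3 -0.1] Mtool [-0.01 -0.01  0.04] off [np.float64(-101.93), np.float64(-361.35), np.float64(-3.0)] y ang 103.5245549976409 q [-0.48  0.19 -0.43  0.96 -0.   -0.56]
[ 0.44630227 -0.14328609  0.11045723] [ 0.44676562 -0.14306286  0.011     ]
9658 z 0.01837626089226478
-210 116 -9.1 8.1
-200 577 -13.1 12.1
-190 562 -13.0 12.2
-180 486 -10.1 9.8
-170 447 -10.3 9.1
-160 439 -10.3 9.2
-150 425 -9.8 9.3
-140 410 -9.9 9.5
-130 404 -10.1 9.5
-120 400 -10.2 9.6
-110 379 -10.2 9.7
-100 364 -9.7 9.8
-90 345 -9.8 9.1
-80 333 -10.0 9.2
-70 338 -10.1 9.3
-60 399 -17.1 17.1
-50 600 -18.1 17.9
-40 835 -27.0 26.4
-30 770 -26.9 26.9
-20 357 -27.0 26.9
-10 316 -27.3 27.0
0 284 -26.9 25.9
10 72 -26.9 27.5
[ 0.00098922 -0.12526258] 17.26182105334677
```

View pics/w5.png

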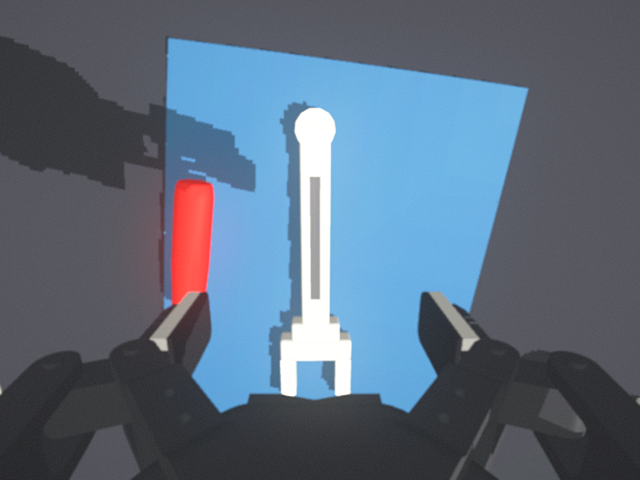

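>>> {"name": "arm_command", "arguments": {
  "moves": [0.1,0,0,20,0,0,0,0.1,0,0,30,0,0,0,0.1,0,0,30,0,0,0,0.1,0,0,16,0,0,0,0.1,0,0,8,0,0,0,0.1,0,0,0,0,0,0],
  "newtons": 40
}}

```text
clock: 11.12
tcp_pos: [0.4463, -0.1435, 0.0072]
orientation: [-0.001, -0.04, 0.999, -0.001]
wrist_force: [0.9, 0.6, 0.2]
finger_gap: 0.0468
grip_force: 0.0
```

>>> {"name": "arm_command", "arguments": {
  "moves": [-1,0,0,0,0,0,0,-1,0,0,0,0,0,0,-1,0,0,0,0,0,0,-1,0,0,0,0,0,0]
}}

```text
clock: 11.62
tcp_pos: [0.4471, -0.1441, 0.0082]
orientation: [-0.0, -0.04, 0.999, -0.001]
wrist_force: [-1.2, 1.6, 5.0]
finger_gap: 0.0189
grip_force: 40.2
```

>>> {"name": "arm_command", "arguments": {
  "moves": [-1,0,0,0,0,0,0,-1,0,0,0,0,0,0,-1,0,0,-10,0,0,0,-1,0,0,-30,0,0,0,-1,0,0,-40,0,0,0,-1,0,0,-40,0,0,0,-1,0,0,-40,0,0,0,-1,0,0,0,0,0,0],
  "newtons": 120
}}

```text
clock: 12.62
tcp_pos: [0.4484, -0.1446, 0.1703]
orientation: [0.002, -0.04, 0.999, -0.003]
wrist_force: [0.3, -0.2, -4.1]
finger_gap: 0.0162
grip_force: 118.3
```

Run:
```python
from h import *
s=get_state(); rep(s); Rm=q2R(s["orientation"]); print(s["tcp_pos"])
c=cam("wrist",s); im,d=read_camera("wrist"); cv2.imwrite("pics/w6.png",im); np.save("pics/w6.npy",d)
hsv=cv2.cvtColor(im,cv2.COLOR_BGR2HSV); P=[]
vs,us=np.where((hsv[...,1]<60)&(d>0)&(d<.22))
P=np.array([pix2w(c,(u,v),d[v,u]) for v,u in zip(vs,us)]); L=(P-s["tcp_pos"])@Rm*1e3
m=(abs(L[:,1])<35)&(abs(L[:,2])<40); L=L[m]
for lo in range(-150,110,10):
    k=(L[:,0]>=lo)&(L[:,0]<lo+10)
    if k.sum()>20: q=L[k]; print(lo,k.sum(),np.percentile(q[:,1],[0,100]).round(1),np.median(q[:,2]).round(1))
print(L[:,0].min(),L[:,0].max())
```

```text
12.62 gap 0.016208351761801628 grip 118.31438899040222 Ftool [-0.3 -0.2  4.1] Mtool [-0.03  0.11 -0.02] off [np.float64(-65.71), np.float64(-362.22), np.float64(44.66)] y ang 103.79544374231752 q [-0.48  0.14 -0.33  1.1  -0.   -0.56]
[ 0.44840414 -0.14461724  0.17027425]
-50 387 [-10.4   9.5] -9.6
-40 811 [-10.3   9.7] -9.6
-30 846 [-10.1   9.6] -9.7
-20 820 [-10.1   9.3] -9.9
-10 1291 [-10.5   9.6] -10.5
0 2119 [-21.7  20.5] -15.4
10 2544 [-19.6  18.3] -12.6
20 1171 [-10.5   9.5] -10.1
30 1247 [-10.6   9.4] -10.2
40 1323 [-10.5   9.4] -10.2
50 1412 [-10.6   9.4] -10.2
60 1488 [-11.6  10.4] -10.3
70 1997 [-13.4  12.1] -10.4
80 1242 [-12.8  11.2] -10.4
-46.124020539622855 88.18783053548066
```

View pics/w6.png

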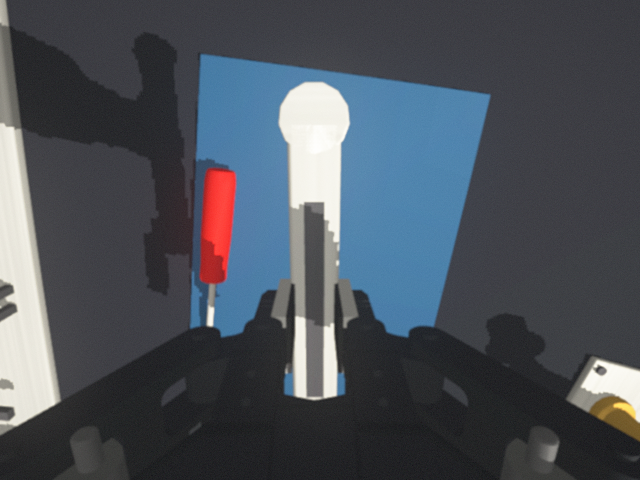

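```bash
cat >> h.py <<'E'
Jt=np.array([-114.8,-0.1,-2.8])/1e3
def tcp_for(ay,off,dn=0,Jt=Jt):  # jaw at nut, off m back along wrench x
    Rm=Rspin(ay); return nut+Rm[:,0]*off+n*dn-Rm@Jt, Rm
E
python3 - <<'E'
from h import *
for ay in (126.3,):
    p,Rm=tcp_for(ay,.08); print(p, tcp_for(ay,0)[0], tcp_for(62,0)[0])
    p,Rm=plan(p,Rm,-1,dg=7)
    p2,R2=tcp_for(ay,.045); plan(p2,R2,-1,mm=20,p0=p,R0=Rm)
E
```

```text
[0.45275657 0.10686794 0.07900642] [0.51420181 0.14232064 0.11598734] [0.53232906 0.26304333 0.11097676]
ROWS 6 [-1.0,-4.3,41.6,14.7,0.045,-0.092,-0.056,-1.0,-5.3,42.1,13.3,0.045,-0.091,-0.055,-1.0,-6.5,42.2,11.9,0.045,-0.092,-0.056,-1.0,-7.9,42.4,10.7,0.045,-0.092,-0.056,-1.0,-9.2,42.3,9.6,0.045,-0.092,-0.055,-1.0,-10.8,42.2,8.5,0.045,-0.091,-0.056]
ROWS 2 [-1.0,-17.5,0,0,0,0,0,-1.0,-17.5,0,0,0,0,0]
```

>>> {"name": "arm_command", "arguments": {
  "moves": [-1,-4.3,41.6,14.7,0.045,-0.092,-0.056,-1,-5.3,42.1,13.3,0.045,-0.091,-0.055,-1,-6.5,42.2,11.9,0.045,-0.092,-0.056,-1,-7.9,42.4,10.7,0.045,-0.092,-0.056,-1,-9.2,42.3,9.6,0.045,-0.092,-0.055,-1,-10.8,42.2,8.5,0.045,-0.091,-0.056,-1,-17,0,0,0,0,0,-1,-17,0,0,0,0,0]
}}

```text
clock: 13.68
tcp_pos: [0.4805, 0.1268, 0.096]
orientation: [0.266, -0.203, 0.934, -0.122]
wrist_force: [-0.3, 0.1, -3.8]
finger_gap: 0.0161
grip_force: 119.2
```

>>> {"name": "arm_command", "arguments": {
  "moves": [-1,0,0,0,0,0,0,-1,0,0,0,0,0,0]
}}

```text
clock: 13.92
tcp_pos: [0.4812, 0.1251, 0.0968]
orientation: [0.267, -0.201, 0.934, -0.123]
wrist_force: [-0.4, -0.3, -3.4]
finger_gap: 0.0157
grip_force: 119.2
```

Run:
```python
from h import *
s=get_state(); rep(s); Rm=q2R(s["orientation"]); p1,R1=tcp_for(126.3,0)
print("jaw rel nut (wrench frame x,y,z mm):",[(s["tcp_pos"]+Rm@Jt-nut)@a*1e3 for a in (-R1[:,0],R1[:,1],-R1[:,2])],"rot err",R.from_matrix(R1.T@Rm).as_rotvec())
out=[]
for nme in ("scene","top"):
    im,d=read_camera(nme); c=cam(nme); cv2.imwrite(f"pics/{nme}7.png",im); np.save(f"pics/{nme}7.npy",d)
    u,v=w2pix(c,nut).astype(int); crop=im[v-60:v+60,u-60:u+60]; out.append(cv2.resize(crop,(400,400),interpolation=cv2.INTER_CUBIC))
cv2.imwrite("pics/o7.png",np.hstack(out))
# jaw cloud in top & scene
for nme in ("scene","top"):
    c=cam(nme); d=np.load(f"pics/{nme}7.npy"); im=cv2.imread(f"pics/{nme}7.png"); hs=cv2.cvtColor(im,cv2.COLOR_BGR2HSV)
    u,v=w2pix(c,nut).astype(int); jj,ii=np.meshgrid(range(u-70,u+70),range(v-70,v+70)); 
    P=np.array([pix2w(c,(a,b),d[b,a]) for a,b in zip(jj.ravel(),ii.ravel()) if d[b,a]>0 and hs[b,a,1]<60]); L=(P-nut)@np.c_[-R1[:,0],R1[:,1],-R1[:,2]]*1e3
    L=L[(abs(L[:,2])<14)&(abs(L[:,1])<40)&(L[:,0]>-110)&(L[:,0]<40)]
    print(nme,len(L))
    for lo in range(-100,30,10):
        q=L[(L[:,0]>=lo)&(L[:,0]<lo+10)]
        if len(q)>5: print(lo,len(q),q.min(0).round(1),q.max(0).round(1),np.median(q,0).round(1))
```

```text
13.93 gap 0.015688179192872187 grip 119.15753602981567 Ftool [2.  1.1 2.6] Mtool [-0.53  0.83 -0.05] off [np.float64(-127.1), np.float64(-91.57), np.float64(-2.03)] y ang 126.33344488501078 q [ 0.24 -0.05 -0.95  0.13 -0.25 -0.25]
jaw rel nut (wrench frame x,y,z mm): [np.float64(-41.81016118827859), np.float64(1.4109809197198238), np.float64(-1.0104618296211954)] rot err [-0.00404638  0.01549452 -0.00061509]
scene 459
-100 19 [-99.8 -11.1  -3.8] [-90.2   7.5   8.4] [-95.9  -6.4   7.4]
-90 37 [-90.  -19.1  -5.2] [-80.   15.    8.1] [-85.7 -13.    7.1]
-80 46 [-79.3 -26.6  -6.1] [-70.3  26.5   7.9] [-74.2  -9.7   7. ]
-70 69 [-69.8 -26.5  -5.2] [-60.1  27.9   8.1] [-64.4 -11.5   6.4]
-60 76 [-59.8 -27.2  -7. ] [-50.2  29.    8. ] [-56.5   4.4   3.3]
-50 62 [-50.  -27.9  -6.9] [-40.3  27.    7.6] [-45.  -21.8   0.7]
-40 66 [-40.  -27.1  -7.6] [-30.2  27.6   7.1] [-35.6 -20.9   1.8]
-30 36 [-29.9 -27.4  -7.3] [-20.1 -13.3   6.7] [-25.1 -24.4   1.2]
-20 17 [-20.  -26.2  -7. ] [-17.5 -19.4   5.4] [-18.9 -22.9  -0.9]
top 1122
-100 75 [-99.9 -16.8  -6.6] [-90.   18.4  10.4] [-94.7  -0.8   5.9]
-90 122 [-90.  -17.4  -4.1] [-80.1  18.4  10.8] [-85.1  -1.7   5.5]
-80 167 [-79.8 -26.7  -3.3] [-70.   27.9  10. ] [-74.6  -1.7   5.6]
-70 211 [-70.  -26.5  -7.8] [-60.   28.4   9.1] [-64.2  -1.1   4.9]
-60 120 [-60.  -26.   -9.9] [-50.   29.6   9.4] [-55.7   3.8   4. ]
-50 114 [-50.  -26.7 -10.2] [-40.2  28.5   9.2] [-44.8  16.7   4.2]
-40 112 [-39.9 -26.6 -10.3] [-30.2  28.6   8.3] [-34.6   0.7   3.8]
-30 108 [-29.9 -28.2  -9.6] [-20.1  29.9   7.5] [-24.8  18.5   3.2]
-20 8 [-19.9 -24.6  -5.3] [-18.6  26.    5.7] [-19.4   0.7   2. ]
10 6 [ 10.8  -3.  -13.4] [15.4  9.5 13.8] [ 14.2  -1.3 -11.6]
```

View pics/o7.png

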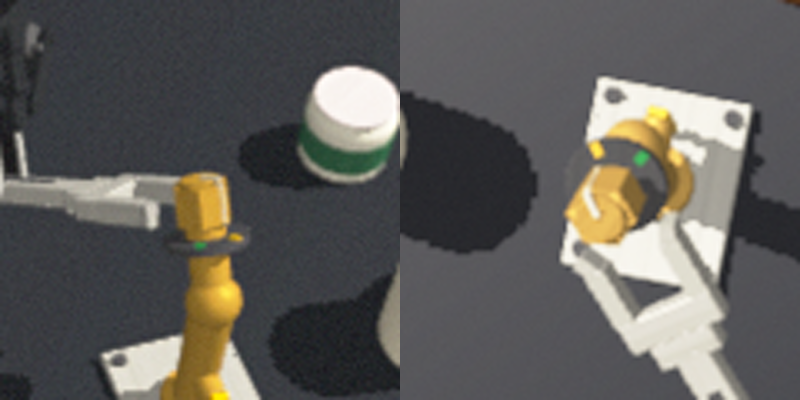

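>>> {"name": "arm_command", "arguments": {
  "moves": [-1,0,-1.2,0,0,-0.015,0,-1,-8,0,0,0,0,0,-1,-8,0,0,0,0,0,-1,-8,0,0,0,0,0,-1,-6,0,0,0,0,0,-1,0,0,0,0,0,0]
}}

```text
clock: 14.78
tcp_pos: [0.5077, 0.1385, 0.114]
orientation: [0.276, -0.202, 0.932, -0.121]
wrist_force: [0.8, -0.2, -3.4]
finger_gap: 0.0162
grip_force: 119.2
```

```bash
cat >> h.py <<'E'
def jrep(ay=126.3):
    s=get_state(); rep(s); Rm=q2R(s["orientation"]); R1=Rspin(ay)
    print("jaw rel nut:",[round((s["tcp_pos"]+Rm@Jt-nut)@a*1e3,2) for a in (-R1[:,0],R1[:,1],-R1[:,2])],"rot err",R.from_matrix(R1.T@Rm).as_rotvec().round(3))
E
python3 -c "
from h import *
jrep()"
```

```text
14.78 gap 0.016187303822098157 grip 119.16958093643188 Ftool [1.  0.7 3.3] Mtool [-0.54  0.85 -0.05] off [np.float64(-98.29), np.float64(-72.99), np.float64(-1.25)] y ang 126.28275991988687 q [ 0.26 -0.03 -0.88  0.15 -0.26 -0.24]
jaw rel nut: [np.float64(-7.65), np.float64(-0.78), np.float64(2.1)] rot err [-0.003 -0.005  0.   ]
```

>>> {"name": "arm_command", "arguments": {
  "moves": [-1,-3.5,0.5,1,0,0,0,-1,-3.5,0,0.5,0,0,0,-1,0,0,0,0,0,0]
}}

```text
clock: 15.15
tcp_pos: [0.5133, 0.1416, 0.1155]
orientation: [0.276, -0.202, 0.932, -0.121]
wrist_force: [-0.3, 0.1, -3.1]
finger_gap: 0.0161
grip_force: 119.2
```

Run:
```python
from h import *
jrep()
out=[]
for nme in ("scene","top"):
    im,d=read_camera(nme); c=cam(nme)
    u,v=w2pix(c,nut).astype(int); out.append(cv2.resize(im[v-45:v+45,u-45:u+45],(400,400),interpolation=cv2.INTER_CUBIC))
cv2.imwrite("pics/o8.png",np.hstack(out))
```

```text
15.15 gap 0.016098731748896585 grip 119.16941285133362 Ftool [1.6 1.2 2.3] Mtool [-0.54  0.82 -0.06] off [np.float64(-93.5), np.float64(-68.79), np.float64(-2.8)] y ang 126.27945372239724 q [ 0.26 -0.02 -0.87  0.16 -0.26 -0.24]
jaw rel nut: [np.float64(-1.29), np.float64(-0.24), np.float64(0.48)] rot err [-0.003 -0.004  0.   ]
```

View pics/o8.png

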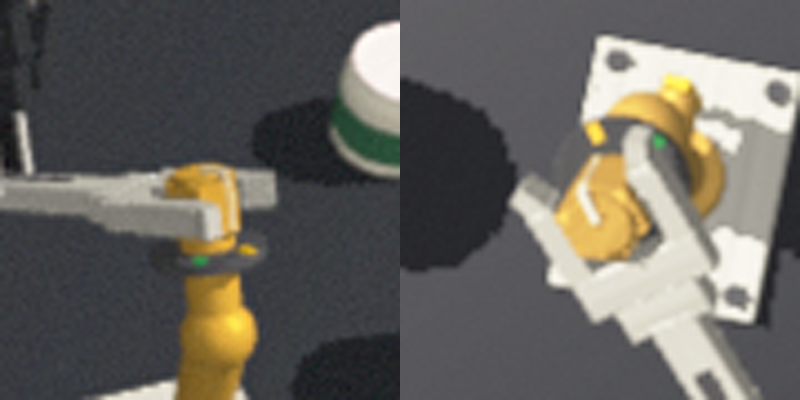

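>>> {"name": "arm_command", "arguments": {
  "moves": [-1,-1.4,11.5,0,0,0,0.1,-1,-0.6,11.5,0,0,0,0.1,-1,-0.6,11.5,0,0,0,0.1,-1,-0.6,11.5,0,0,0,0.1,-1,0,0,0,0,0,0]
}}

```text
clock: 15.88
tcp_pos: [0.5069, 0.1854, 0.1049]
orientation: [0.295, -0.013, 0.953, -0.065]
wrist_force: [1.0, -3.5, -1.9]
finger_gap: 0.0163
grip_force: 119.2
```

```bash
python3 -c "
from h import *
jrep(126.3-22.9)"
```

```text
15.88 gap 0.016272208042410596 grip 119.15741086006165 Ftool [ 0.4 -3.2  2.6] Mtool [0.52 0.7  0.03] off [np.float64(-112.08), np.float64(-27.2), np.float64(-2.64)] y ang 103.4380526072971 q [ 0.38  0.04 -0.84  0.16 -0.32  0.26]
jaw rel nut: [np.float64(-0.54), np.float64(-0.52), np.float64(0.48)] rot err [-0.003 -0.003 -0.001]
```

>>> {"name": "arm_command", "arguments": {
  "moves": [-1,-0.6,11.5,0,0,0,0.1,-1,-0.6,11.5,0,0,0,0.1,-1,-0.6,11.5,0,0,0,0.1,-1,-0.6,11.5,0,0,0,0.1,-1,-0.6,11.5,0,0,0,0.1,-1,0,0,0,0,0,0]
}}

```text
clock: 16.62
tcp_pos: [0.5192, 0.241, 0.1055]
orientation: [0.301, 0.222, 0.927, 0.01]
wrist_force: [0.7, -2.0, -3.3]
finger_gap: 0.0161
grip_force: 119.2
```

Run:
```python
from h import *
jrep(126.3-51.6)
im,d=read_camera("top"); c=cam("top"); cv2.imwrite("pics/top9.png",im); mark(c,im); im,d=read_camera("scene"); mark(cam("scene"),im)
```

```text
16.62 gap 0.01611629789640777 grip 119.21950936317444 Ftool [ 0.5 -2.   3.3] Mtool [0.65 0.58 0.03] off [np.float64(-111.27), np.float64(29.66), np.float64(-2.54)] y ang 74.86094382642628 q [ 0.49  0.12 -0.74  0.22 -0.37  0.86]
jaw rel nut: [np.float64(-0.35), np.float64(-0.54), np.float64(0.27)] rot err [-0.004 -0.    -0.003]
mark n 10626 mean [1.07163247 4.95030272] pca ang 148.64628020276888 radial 77.78519351230243 perp off -4.785008566716268
mark n 1152 mean [-5.35431134 14.82899306] pca ang 175.34235805502422 radial 109.85315388641492 perp off -14.345244030508104
```

>>> {"name": "arm_command", "arguments": {
  "moves": [-1,-0.3,5.8,0,0,0,0.05,-1,-0.3,5.8,0,0,0,0.05,-1,-0.3,5.8,0,0,0,0.05]
}}

```text
clock: 17.1
tcp_pos: [0.5266, 0.255, 0.1086]
orientation: [0.299, 0.292, 0.908, 0.032]
wrist_force: [0.0, -3.5, -3.0]
finger_gap: 0.0161
grip_force: 119.3
```

```bash
python3 -c "
from h import *
jrep(126.3-60.2)"
```

```text
17.1 gap 0.016050302683443332 grip 119.2958915233612 Ftool [-0.3 -3.6  2.9] Mtool [ 1.05  0.57 -0.41] off [np.float64(-105.96), np.float64(44.97), np.float64(-2.48)] y ang 66.2158687051365 q [ 0.51  0.14 -0.7   0.24 -0.38  1.03]
jaw rel nut: [np.float64(-0.29), np.float64(-1.69), np.float64(0.18)] rot err [-0.002  0.001 -0.002]
```

>>> {"name": "arm_command", "arguments": {
  "moves": [-1,-0.1,2.3,0,0,0,0.02,-1,-0.1,2.3,0,0,0,0.02]
}}

```text
clock: 17.35
tcp_pos: [0.5291, 0.259, 0.1097]
orientation: [0.298, 0.31, 0.902, 0.039]
wrist_force: [-1.9, -3.1, -3.3]
finger_gap: 0.0157
grip_force: 119.3
```

```bash
python3 -c "
from h import *
jrep(126.3-62.5)"
```

```text
17.35 gap 0.015683837322248914 grip 119.26409840583801 Ftool [ 1.1 -4.3  2. ] Mtool [ 1.39  0.63 -0.22] off [np.float64(-103.96), np.float64(49.38), np.float64(-2.48)] y ang 63.88125378974113 q [ 0.51  0.15 -0.69  0.25 -0.38  1.08]
jaw rel nut: [np.float64(-0.28), np.float64(-1.54), np.float64(0.14)] rot err [-0.003  0.002 -0.001]
```

>>> {"name": "arm_command", "arguments": {
  "moves": [-1,-0.1,2.3,0,0,0,0.02,-1,-0.1,2.3,0,0,0,0.02]
}}

```text
clock: 17.6
tcp_pos: [0.5318, 0.263, 0.1111]
orientation: [0.297, 0.329, 0.895, 0.045]
wrist_force: [-3.1, -4.1, -5.6]
finger_gap: 0.016
grip_force: 119.3
```

```bash
python3 -c "
from h import *
jrep(126.3-64.8)"
```

```text
17.6 gap 0.015972953932542795 grip 119.2619276046753 Ftool [ 2.2 -6.5  3.3] Mtool [ 1.51  0.75 -0.23] off [np.float64(-101.71), np.float64(53.83), np.float64(-2.43)] y ang 61.5296546417044 q [ 0.51  0.15 -0.68  0.26 -0.39  1.12]
jaw rel nut: [np.float64(-0.27), np.float64(-1.27), np.float64(0.14)] rot err [-0.003  0.002 -0.001]
```

>>> {"name": "arm_command", "arguments": {
  "moves": [-1,-0.1,2.3,0,0,0,0.02,-1,-0.1,2.3,0,0,0,0.02]
}}

```text
clock: 17.85
tcp_pos: [0.5344, 0.2665, 0.1123]
orientation: [0.296, 0.346, 0.889, 0.051]
wrist_force: [-3.5, -4.0, -4.5]
finger_gap: 0.0161
grip_force: 119.3
```

```bash
python3 -c "
from h import *
jrep(126.3-67.1)"
```

```text
17.85 gap 0.01606037337550836 grip 119.25118803977966 Ftool [ 1.7 -6.4  2.2] Mtool [ 1.59  0.73 -0.24] off [np.float64(-99.5), np.float64(57.82), np.float64(-2.45)] y ang 59.253115574125204 q [ 0.52  0.16 -0.66  0.26 -0.39  1.17]
jaw rel nut: [np.float64(-0.27), np.float64(-1.29), np.float64(0.07)] rot err [-0.003  0.002 -0.001]
```

>>> {"name": "arm_command", "arguments": {
  "moves": [-1,-0.1,2.3,0,0,0,0.02,-1,-0.1,2.3,0,0,0,0.02]
}}

```text
clock: 18.1
tcp_pos: [0.5372, 0.27, 0.1137]
orientation: [0.295, 0.364, 0.882, 0.057]
wrist_force: [-3.0, -3.2, -5.4]
finger_gap: 0.0157
grip_force: 119.2
```

```bash
python3 -c "
from h import *
jrep(126.3-69.4)"
```

```text
18.1 gap 0.01569730322240795 grip 119.23710465431213 Ftool [ 2.1 -5.9  3.1] Mtool [ 1.64  0.85 -0.17] off [np.float64(-97.03), np.float64(61.75), np.float64(-2.43)] y ang 56.9588105382824 q [ 0.52  0.16 -0.65  0.27 -0.39  1.21]
jaw rel nut: [np.float64(-0.2), np.float64(-1.25), np.float64(0.04)] rot err [-0.003  0.003 -0.001]
```

>>> {"name": "arm_command", "arguments": {
  "moves": [-1,-0.1,2.3,0,0,0,0.02,-1,-0.1,2.3,0,0,0,0.02]
}}

```text
clock: 18.35
tcp_pos: [0.54, 0.2733, 0.1152]
orientation: [0.294, 0.381, 0.874, 0.063]
wrist_force: [-4.5, -3.5, -5.2]
finger_gap: 0.0159
grip_force: 119.2
```

```bash
python3 -c "
from h import *
jrep(126.3-71.7)"
```

```text
18.35 gap 0.015864505483359288 grip 119.24125671386719 Ftool [ 2.4 -7.   2.1] Mtool [ 1.67  0.79 -0.2 ] off [np.float64(-94.5), np.float64(65.58), np.float64(-2.43)] y ang 54.67841169501666 q [ 0.52  0.17 -0.64  0.28 -0.39  1.25]
jaw rel nut: [np.float64(-0.21), np.float64(-1.23), np.float64(-0.02)] rot err [-0.003  0.003 -0.001]
```

Run:
```python
from h import *
s=get_state(); Rm=q2R(s["orientation"])
c=cam("wrist",s); im,d=read_camera("wrist"); cv2.imwrite("pics/w10.png",im)
hsv=cv2.cvtColor(im,cv2.COLOR_BGR2HSV)
vs,us=np.where((hsv[...,1]<60)&(d>0)&(d<.22)); P=np.array([pix2w(c,(u,v),d[v,u]) for v,u in zip(vs,us)]); L=(P-s["tcp_pos"])@Rm*1e3
L=L[(abs(L[:,1])<25)&(L[:,2]>-15)&(L[:,2]<-5)]
X=[];Y=[]
for lo in range(20,70,5):
    q=L[(L[:,0]>=lo)&(L[:,0]<lo+5)]
    if len(q)>20: X.append(lo+2.5);Y.append((q[:,1].min()+q[:,1].max())/2)
f=np.polyfit(X,Y,1); print("handle in tool",f,"end",L[:,0].max(),"deg",np.degrees(f[0]))
# top cam: white mark, on cap plane, isolated by brass mask neighbourhood
im,d=read_camera("top"); c=cam("top"); cv2.imwrite("pics/top10.png",im); np.save("pics/top10.npy",d)
A=ortho(c,im,nut+.015*n,.02,240); h=cv2.cvtColor(A,cv2.COLOR_BGR2HSV)
w=(h[...,1]<70)&(h[...,2]>190); v,u=np.where(w); a=(119.5-v)/6;b=(119.5-u)/6
k=np.hypot(a,b)<11; print("white px",k.sum(), np.c_[a,b][k].mean(0) if k.any() else "", )
for rr in (3,5,7,9,11):
    kk=abs(np.hypot(a,b)-rr)<.7; print(rr,kk.sum(),np.degrees(np.arctan2(b[kk].mean(),a[kk].mean())) if kk.any() else "")
# coarse ascii of ortho: W white, Y brass, G green, . dark
for i in range(4,240,8):
    print("".join("W" if h[i,j,1]<70 and h[i,j,2]>170 else "G" if 40<h[i,j,0]<90 and h[i,j,1]>100 else "y" if 10<h[i,j,0]<40 and h[i,j,1]>80 else "w" if h[i,j,1]<70 and h[i,j,2]>110 else "." for j in range(2,240,4)))
```

```text
handle in tool [-0.00660279 -0.7230598 ] end 87.4053145617953 deg -0.3783117451168813
white px 1064 [ 4.80372807 -4.45018797]
3 136 -60.060492741670686
5 194 -51.2280268857378
7 171 -42.69231426509923
9 165 -37.6569685428598
11 172 -35.35047197802677
WWWWWWWWWWWWWWWWWWWWWW.yyyyyyyyyyyyyyyyyyyyyywwwyyyyyyyyyyyy
WWWWWWWWWWWWWWWWWWWWWyyyyyyyyyyyyyyyyyyyyyyyywwyyyyyyyyyyyyy
WWWWWWWWWWWWWWWWWWWyyyyyyyyyyyyyyyyyyyyyyyyWWw.yyyyyyyyyyyyy
WWWWWWWWWWWWWWWWW.yyyyyyyyyyyyyyyyyyyyyyyWWWWWyyyyyyyyyyyyyy
WWWWWWWWWWWWWWWW.yyyyyyyyyyyyyyyyyyyyyyyWWWWWyyyyyyyyyyyyyyy
WWWWWWWWWWWWWWW.yyyyyyyyyyyyyyyyyyyyyyyWWWWWyyyyyyyyyyyyyyyy
WWWWWWWWWWWWWWyyyyyyyyyyyyyyyyyyyyyyyyWWWWW.yyyyyyyyyyyyyyyy
WWWWWWWWWWWWW.yyyyyyyyyyyyyyyyyyyyyyyWWWWWWyyyyyyyyyyyyyyyyy
WWWWWWWWWWWW.yyyyyyyyyyyyyyyyyyyyyyyWWWWWWyyyyyyyyyyyyyyyyyy
WWWWWWWWWWw.yyyyyyyyyyyyyyyyyyyyyyy.WWWWWyyyyyyyyyyyyyyyyyyy
WWWWWWWWwwwyyyyyyyyyyyyyyyyyyyyyyy.WWWWWyyyyyyyyyyyyyyyyyyyy
WWWWWWWwwwyyyyyyyyyyyyyyyyyyyyyyy.WWWWWyyyyyyyyyyyyyyyyyyyy.
WWWWWWwwwyyyyyyyyyyyyyyyyyyyyyyy.WWWWW.yyyyyyyyyyyyyyyyyyyyw
WWWWwwwwwyyyyyyyyyyyyyyyyyyyyyyyWWWWW.yyyyyyyyyyyyyyyyyy
[... 280 characters left out ...]
yyyyyyyyyyyyyyyyyyyyyyywwwwww
WWWWWWWWWWWyyyyyyyyyyyyyyyyyyyyyyyyyyyyyyyyyyyyyyyyyywwwwwww
WWWWWWWWWWWWW.yyyyyyyyyyyyyyyyyyyyyyyyyyyyyyyyyyyyyy.wwwwwww
WWWWWWWWWWWWWWW.yyyyyyyyyyyyyyyyyyyyyyyyyyyyyyyyyyyywwwwwwww
WWWWWWWWWWWWWWWWW.yyyyyyyyyyyyyyyyyyyyyyyyyyyyyyyyy.wwwwwwww
WWWWWWWWWWWWWWWWWW.yyyyyyyyyyyyyyyyyyyyyyyyyyyyyyyywwwwwwwww
WWWWWWWWWWWWWWWWWWWW.yyyyyyyyyyyyyyyyyyyyyyyyyyy.wwwWwwwwwww
WWWWWWWWWWWWWWWWWWWWWW.yyyyyyyyyyyyyyy.wwwwwwWWWWWWWWWWWWWWW
WWWWWWWWWWWWWWWWWWWWWWWWW....WW.WwwwwwwwwwwWWWWWWWWWWWWWWWWW
WWWWWWWWWWWWWWWWWWWWWWWWWWWWWWWWWwwwwwwwwwWWWWWWWWWWWWWWWWWW
WWWWWWWWWWWWWWWWWWWWWWWWWWWWWWWWWWWwwwwwWWWWWWWWWWWWWWWWWWWW
WWWWWWWWWWWWWWWWWWWWWWWWWWWWWWWWWWWWWWWWWWWWWWWWWWWWWWWWWWWW
```

>>> {"name": "arm_command", "arguments": {
  "moves": [-1,-0.1,2.3,0,0,0,0.02,-1,-0.1,2.3,0,0,0,0.02]
}}

```text
clock: 18.7
tcp_pos: [0.5429, 0.2764, 0.1168]
orientation: [0.292, 0.399, 0.867, 0.069]
wrist_force: [-4.9, -2.3, -5.6]
finger_gap: 0.0163
grip_force: 119.2
```

```bash
python3 -c "
from h import *
jrep(126.3-74)"
```

```text
18.7 gap 0.016343160566839966 grip 119.24836993217468 Ftool [ 3.4 -6.7  2.1] Mtool [ 1.68  1.03 -0.17] off [np.float64(-91.73), np.float64(69.23), np.float64(-2.41)] y ang 52.39490341034987 q [ 0.53  0.18 -0.63  0.29 -0.39  1.29]
jaw rel nut: [np.float64(-0.1), np.float64(-1.23), np.float64(-0.04)] rot err [-0.003  0.004 -0.002]
```

>>> {"name": "arm_command", "arguments": {
  "moves": [-1,-0.1,2.3,0,0,0,0.02,-1,-0.1,2.3,0,0,0,0.02]
}}

```text
clock: 18.95
tcp_pos: [0.5459, 0.2794, 0.1184]
orientation: [0.291, 0.416, 0.858, 0.075]
wrist_force: [-4.9, -1.9, -5.9]
finger_gap: 0.0161
grip_force: 119.2
```

```bash
cat >> h.py <<'E'
def line():
    im,d=read_camera("top"); c=cam("top"); A=ortho(c,im,nut+.015*n,.02,240); h=cv2.cvtColor(A,cv2.COLOR_BGR2HSV)
    w=((h[...,1]<70)&(h[...,2]>160)).astype(np.uint8); k,l,st,ce=cv2.connectedComponentsWithStats(w)
    for i in range(1,k):
        if 60<st[i,4]<1500:
            v,u=np.where(l==i); vx,vy,_,_=cv2.fitLine(np.c_[u,v].astype(np.float32),cv2.DIST_L2,0,.01,.01).ravel()
            if vy>0: vx,vy=-vx,-vy
            print("comp",st[i,4],ce[i],"ang",np.degrees(np.arctan2(-vx,-vy)))
    hy=(h[...,0]>10)&(h[...,0]<40)&(h[...,1]>80)
    B=ortho(c,im,nut-.02*n,.035,280); hb=cv2.cvtColor(B,cv2.COLOR_BGR2HSV)
    g=(hb[...,0]>45)&(hb[...,0]<85)&(hb[...,1]>120); v,u=np.where(g)
    if len(u): print("green",len(u),"ang",np.degrees(np.arctan2(139.5-u.mean(),139.5-v.mean())))
E
python3 -c "
from h import *
jrep(126.3-76.3); line()"
```

```text
18.95 gap 0.016145698094478595 grip 119.2387318611145 Ftool [ 3.5 -6.7  2.3] Mtool [ 1.78  1.04 -0.2 ] off [np.float64(-88.89), np.float64(72.8), np.float64(-2.41)] y ang 50.11313228883686 q [ 0.53  0.18 -0.62  0.29 -0.39  1.33]
jaw rel nut: [np.float64(-0.08), np.float64(-1.25), np.float64(-0.09)] rot err [-0.002  0.004 -0.002]
green 483 ang -35.493696414442546
```

```bash
cat >> h.py <<'E'
def mk2(im,c,ns=.02,asc=True):
    A=ortho(c,im,nut+.015*n,.02,240); h=cv2.cvtColor(A,cv2.COLOR_BGR2HSV)
    if asc:
        for i in range(4,240,8):
            print("".join("W" if h[i,j,1]<70 and h[i,j,2]>170 else "G" if 40<h[i,j,0]<90 and h[i,j,1]>100 else "y" if 10<h[i,j,0]<40 and h[i,j,1]>80 else "w" if h[i,j,1]<70 and h[i,j,2]>110 else "." for j in range(2,240,4)))
    return A
def rowfit(A,r0,r1,c0,c1):
    h=cv2.cvtColor(A,cv2.COLOR_BGR2HSV); X=[];Y=[]
    for i in range(r0,r1):
        w=np.clip(120-h[i,c0:c1,1].astype(float),0,None)*(h[i,c0:c1,2]>120)
        if w.sum()>200: X.append((w*np.arange(c0,c1)).sum()/w.sum()); Y.append(i)
    f=np.polyfit(Y,X,1); print("rows",len(Y),"angle",np.degrees(np.arctan(f[0])),"resid",np.std(np.polyval(f,Y)-X))
E
python3 - <<'E'
from h import *
a=cv2.imread("pics/top10.png"); c=cam("top"); A=mk2(a,c,asc=False); rowfit(A,25,115,124,190)
im,d=read_camera("top"); cv2.imwrite("pics/top11.png",im); A=mk2(im,c); rowfit(A,25,115,124,190)
E
```

```text
rows 90 angle -23.53796051584857 resid 0.45090719089173475
WWWWWWWWWWWWWWWWWWWWWWW.yyyyyyyyyyyyyyyyyyyyyyyy.yyyyyyyyyyy
WWWWWWWWWWWWWWWWWWWWWyyyyyyyyyyyyyyyyyyyyyyyyyy.yyyyyyyyyyyy
WWWWWWWWWWWWWWWWWWW.yyyyyyyyyyyyyyyyyyyyyyyyyy..yyyyyyyyyyyy
WWWWWWWWWWWWWWWWWWyyyyyyyyyyyyyyyyyyyyyyyyyy.Ww.yyyyyyyyyyyy
WWWWWWWWWWWWWWWWWyyyyyyyyyyyyyyyyyyyyyyyyyWWWWWyyyyyyyyyyyyy
WWWWWWWWWWWWWWW.yyyyyyyyyyyyyyyyyyyyyyyyyWWWWW.yyyyyyyyyyyyy
WWWWWWWWWWWWWWyyyyyyyyyyyyyyyyyyyyyyyyy.WWWWW.yyyyyyyyyyyyyy
WWWWWWWWWWWWWyyyyyyyyyyyyyyyyyyyyyyyyyyWWWWWWyyyyyyyyyyyyyyy
WWWWWWWWWWwwyyyyyyyyyyyyyyyyyyyyyyyyy.WWWWWWyyyyyyyyyyyyyyyy
WWWWWWWWwwwyyyyyyyyyyyyyyyyyyyyyyyyyWWWWWWWyyyyyyyyyyyyyyyyy
WWWWWWwwwwyyyyyyyyyyyyyyyyyyyyyyyyyWWWWWWWyyyyyyyyyyyyyyyyyy
WWWWWwwwwyyyyyyyyyyyyyyyyyyyyyyyyyWWWWWWyyyyyyyyyyyyyyyyyyyy
WWWWwwwwyyyyyyyyyyyyyyyyyyyyyyyyyWWWWWWyyyyyyyyyyyyyyyyyyyyy
WWWwwwwwyyyyyyyyyyyyyyyyyyyyyyyyWWWWWWyyyyyyyyyyyyyyyyyyyyy.
Wwwwwwwyyyyyyyyyyyyyyyyyyyyyyyyy.WWWWyyyyyyyyyyyyyyyyyyyyy.w
Wwwwwwwyyyyyyyyyyyyyyyyyyyyyyyyyyyyyyyyyyyyyyyyyyyyyyyyyy.ww
WWWwwwwyyyyyyyyyyyyyyyyyyyyyyyyyyyyyyyyyyyyyyyyyyyyyyyyywwww
WWWWWWwwyyyyyyyyyyyyyyyyyyyyyyyyyyyyyyyyyyyyyyyyyyyyyyywwwww
WWWWWWWWWw.yyyyyyyyyyyyyyyyyyyyyyyyyyyyyyyyyyyyyyyyyyywwwwww
WWWWWWWWWWWWyyyyyyyyyyyyyyyyyyyyyyyyyyyyyyyyyyyyyyyyywwwwwww
WWWWWWWWWWWWW.yyyyyyyyyyyyyyyyyyyyyyyyyyyyyyyyyyyyyywwwwwwww
WWWWWWWWWWWWWWW.yyyyyyyyyyyyyyyyyyyyyyyyyyyyyyyyyyy.wwwwwwww
WWWWWWWWWWWWWWWW.yyyyyyyyyyyyyyyyyyyyyyyyyyyyyyyyyywwwwwwwwW
WWWWWWWWWWWWWWWWWWyyyyyyyyyyyyyyyyyyyyyyyyyyyyyyyywwwwwwwWWW
WWWWWWWWWWWWWWWWWWWWyyyyyyyyyyyyyyyyyyyyyyyyyyyy.WwwwwwwwwWW
WWWWWWWWWWWWWWWWWWWWWyyyyyyyyyyyyyyyyyyy..wWWWWWWWWWWWWWWWWW
WWWWWWWWWWWWWWWWWWWWWWWW.....WwwwwwwwwWWWWWWWWWWWWWWWWWWWWWW
WWWWWWWWWWWWWWWWWWWWWWWWWWWWWWwwwwwwwWWWWWWWWWWWWWWWWWWWWWWW
WWWWWWWWWWWWWWWWWWWWWWWWWWWWWWWWwwwwWWWWWWWWWWWWWWWWWWWWWWWW
WWWWWWWWWWWWWWWWWWWWWWWWWWWWWWWWWWWWWWWWWWWWWWWWWWWWWWWWWWWW
rows 90 angle -27.270874520844696 resid 0.9473415209540754
```

>>> {"name": "arm_command", "arguments": {
  "moves": [-1,-0.1,2.3,0,0,0,0.02,-1,-0.1,2.3,0,0,0,0.02]
}}

```text
clock: 19.3
tcp_pos: [0.5491, 0.2818, 0.1202]
orientation: [0.289, 0.433, 0.85, 0.08]
wrist_force: [-4.0, -3.8, -6.2]
finger_gap: 0.0161
grip_force: 119.3
```

```bash
python3 -c "
from h import *
jrep(126.3-78.6)
im,d=read_camera('top'); rowfit(mk2(im,cam('top'),asc=False),32,115,124,190)"
```

```text
19.3 gap 0.01612089125292045 grip 119.30724620819092 Ftool [ 1.5 -7.5  3.3] Mtool [ 1.88  0.66 -0.35] off [np.float64(-85.71), np.float64(75.84), np.float64(-2.44)] y ang 47.842297163497186 q [ 0.53  0.19 -0.6   0.3  -0.39  1.38]
jaw rel nut: [np.float64(0.38), np.float64(-1.41), np.float64(-0.05)] rot err [-0.002  0.004 -0.002]
rows 83 angle -27.69503480415047 resid 1.112363471980403
```

>>> {"name": "arm_command", "arguments": {
  "moves": [-1,-0.1,2.3,0,0,0,0.02,-1,-0.1,2.3,0,0,0,0.02]
}}

```text
clock: 19.6
tcp_pos: [0.5523, 0.2839, 0.122]
orientation: [0.288, 0.45, 0.841, 0.085]
wrist_force: [-5.3, -5.5, -5.9]
finger_gap: 0.0161
grip_force: 119.4
```

```bash
python3 -c "
from h import *
jrep(126.3-80.9)
im,d=read_camera('top'); rowfit(mk2(im,cam('top'),asc=False),40,115,124,190)"
```

```text
19.6 gap 0.016126305787491007 grip 119.40102696418762 Ftool [ 0.3 -9.3  2.5] Mtool [ 2.25  0.4  -0.44] off [np.float64(-82.54), np.float64(78.56), np.float64(-2.54)] y ang 45.569501066691295 q [ 0.53  0.19 -0.59  0.31 -0.39  1.42]
jaw rel nut: [np.float64(0.88), np.float64(-1.78), np.float64(-0.06)] rot err [-0.001  0.003 -0.003]
rows 75 angle -28.28469074784024 resid 1.0518539145451027
```

>>> {"name": "arm_command", "arguments": {
  "moves": [-1,-0.1,2.3,0,0,0,0.02,-1,-0.1,1.5,0,0,0,0.01,-1,0,0,0,0,0,0]
}}

```text
clock: 20.02
tcp_pos: [0.555, 0.2855, 0.1235]
orientation: [0.287, 0.462, 0.834, 0.089]
wrist_force: [-4.1, -6.5, -5.7]
finger_gap: 0.0163
grip_force: 119.4
```

```bash
python3 -c "
from h import *
jrep(126.3-82.6)
im,d=read_camera('top'); A=mk2(im,cam('top'),asc=False); rowfit(A,40,115,124,190);rowfit(A,50,110,124,180)"
```

```text
20.02 gap 0.016269913617792443 grip 119.39980030059814 Ftool [-1.4 -8.9  3.1] Mtool [ 2.19  0.2  -0.34] off [np.float64(-79.72), np.float64(80.68), np.float64(-2.63)] y ang 43.86748778856533 q [ 0.53  0.19 -0.58  0.32 -0.39  1.45]
jaw rel nut: [np.float64(1.4), np.float64(-1.66), np.float64(-0.08)] rot err [-0.     0.002 -0.003]
rows 75 angle -28.25638993456476 resid 1.0467734197955825
rows 60 angle -28.349691343499483 resid 1.2085950013393718
```

```bash
cat >> h.py <<'E'
def handle():
    s=get_state(); Rm=q2R(s["orientation"])
    c=cam("wrist",s); im,d=read_camera("wrist"); hsv=cv2.cvtColor(im,cv2.COLOR_BGR2HSV)
    vs,us=np.where((hsv[...,1]<60)&(d>0)&(d<.22)); P=np.array([pix2w(c,(u,v),d[v,u]) for v,u in zip(vs,us)]); L=(P-s["tcp_pos"])@Rm*1e3
    L=L[(abs(L[:,1])<25)&(L[:,2]>-16)&(L[:,2]<-4)&(L[:,0]>20)]
    X=[];Y=[]
    for lo in range(20,70,5):
        q=L[(L[:,0]>=lo)&(L[:,0]<lo+5)]
        if len(q)>20: X.append(lo+2.5);Y.append((q[:,1].min()+q[:,1].max())/2)
    f=np.polyfit(X,Y,1); print("handle in tool, deg",np.degrees(f[0]),"y0",f[1],"end x",L[:,0].max(),"top z",np.median(L[:,2]),"tilt",np.degrees(np.polyfit(L[:,0],L[:,2],1)[0]))
E
python3 -c "
from h import *
handle()"
```

```text
handle in tool, deg -1.0585523892517512 y0 -0.3054889820346951 end x 87.2864357806672 top z -10.07514301543295 tilt -0.019791877396746874
```

Run:
```python
from h import *
p,Rm=tcp_for(62,0,0); plan(p,Rm,-1,N=3)
```

```text
ROWS 3 [-1.0,-1.4,-11.3,0,0,-0.001,-0.105,-1.0,-0.3,-11.5,0.1,0,0,-0.106,-1.0,1.0,-11.4,0.1,0.001,-0.001,-0.105]
```

>>> {"name": "arm_command", "arguments": {
  "moves": [-1,0,-11.3,0,0,0,-0.105,-1,0,-11.5,0,0,0,-0.105,-1,0.5,-11.4,0,0,0,-0.105,-1,0,0,0,0,0,0]
}}

```text
clock: 20.62
tcp_pos: [0.5324, 0.2653, 0.1114]
orientation: [0.297, 0.326, 0.896, 0.045]
wrist_force: [-3.6, -1.1, -6.1]
finger_gap: 0.0162
grip_force: 119.4
```

```bash
python3 -c "
from h import *
jrep(62)
im,d=read_camera('top'); A=mk2(im,cam('top'),asc=False); rowfit(A,40,115,124,190)"
```

```text
20.62 gap 0.0162199994662333 grip 119.43678617477417 Ftool [ 4.6 -4.5  3.1] Mtool [1.38 1.5  0.61] off [np.float64(-101.43), np.float64(56.2), np.float64(-2.24)] y ang 61.79887244681731 q [ 0.52  0.16 -0.67  0.26 -0.39  1.12]
jaw rel nut: [np.float64(-1.13), np.float64(1.49), np.float64(0.25)] rot err [-0.005  0.003  0.004]
rows 75 angle -28.252010060212925 resid 1.0601919140405334
```

>>> {"name": "arm_command", "arguments": {
  "moves": [-1,0,-1.5,0,0,0,0,-1,5,0,0,0,0,0,-1,8,0,0,0,0,0]
}}

```text
clock: 21.05
tcp_pos: [0.5262, 0.2718, 0.1065]
orientation: [0.3, 0.327, 0.895, 0.045]
wrist_force: [-1.7, -5.8, -3.2]
finger_gap: 0.0161
grip_force: 119.3
```

```bash
python3 -c "
from h import *
jrep(62)
im,d=read_camera('top'); A=mk2(im,cam('top'),asc=False); rowfit(A,40,115,124,190)"
```

```text
21.05 gap 0.01610507239900019 grip 119.32906150817871 Ftool [-0.9 -6.4  2.3] Mtool [1.38 0.38 0.49] off [np.float64(-110.29), np.float64(61.28), np.float64(-1.99)] y ang 61.65417437980591 q [ 0.54  0.16 -0.68  0.25 -0.4   1.14]
jaw rel nut: [np.float64(-11.36), np.float64(1.52), np.float64(1.11)] rot err [-0.006 -0.003  0.006]
rows 75 angle -28.195318774156032 resid 1.0197631589013931
```

>>> {"name": "arm_command", "arguments": {
  "moves": [-1,0,-2,0,0,0,0,-1,0,0,0,0,0,0]
}}

```text
clock: 21.35
tcp_pos: [0.5244, 0.2714, 0.1055]
orientation: [0.299, 0.326, 0.896, 0.046]
wrist_force: [-0.1, -0.1, -4.0]
finger_gap: 0.0163
grip_force: 119.3
```

```bash
python3 -c "
from h import *
jrep(62)
im,d=read_camera('top'); A=mk2(im,cam('top'),asc=False); rowfit(A,40,115,124,190)"
```

```text
21.35 gap 0.01628954759280964 grip 119.27876830101013 Ftool [ 2.1 -1.2  3.2] Mtool [0.58 0.94 0.09] off [np.float64(-112.21), np.float64(60.52), np.float64(-1.82)] y ang 61.7931561269168 q [ 0.54  0.16 -0.69  0.24 -0.4   1.14]
jaw rel nut: [np.float64(-12.69), np.float64(0.22), np.float64(0.9)] rot err [-0.007  0.001  0.004]
rows 75 angle -28.266889348054477 resid 1.053347957624528
```

>>> {"name": "arm_command", "arguments": {
  "moves": [-1,20,0,0,0,0,0,-1,25,0,0,0,0,0,-1,25,0,0,0,0,0,-1,0,0,0,0,0,0]
}}

```text
clock: 21.9
tcp_pos: [0.4787, 0.3145, 0.0675]
orientation: [0.297, 0.324, 0.897, 0.044]
wrist_force: [-0.9, -0.4, -3.7]
finger_gap: 0.0161
grip_force: 119.2
```

Run:
```python
from h import *
jrep(62); handle()
im,d=read_camera('top'); c=cam('top'); cv2.imwrite("pics/top12.png",im)
A=mk2(im,c); rowfit(A,32,115,124,190)
for src,cc in (("pics/top12.png",cam("top")),):
    B=ortho(cc,cv2.imread(src),nut-.02*n,.035,280); hb=cv2.cvtColor(B,cv2.COLOR_BGR2HSV)
    for i in range(0,280,8):
        print("".join("W" if hb[i,j,1]<70 and hb[i,j,2]>150 else "G" if 45<hb[i,j,0]<90 and hb[i,j,1]>100 else "Y" if 22<hb[i,j,0]<40 and hb[i,j,1]>150 and hb[i,j,2]>200 else "y" if 10<hb[i,j,0]<40 and hb[i,j,1]>80 else "." for j in range(0,280,4)))
    for nm,lo,hi in (("green",45,90),):
        v,u=np.where((hb[...,0]>lo)&(hb[...,0]<hi)&(hb[...,1]>100)); print(nm,len(u),np.degrees(np.arctan2(139.5-u.mean(),139.5-v.mean())),np.hypot(139.5-u.mean(),139.5-v.mean())/4)
```

```text
21.9 gap 0.016083031804762875 grip 119.23310995101929 Ftool [ 2.1 -1.8  2.6] Mtool [0.48 0.88 0.02] off [np.float64(-177.93), np.float64(93.23), np.float64(-2.24)] y ang 62.03883236059246 q [ 0.67  0.22 -0.71  0.21 -0.45  1.27]
jaw rel nut: [np.float64(-86.07), np.float64(-1.25), np.float64(0.17)] rot err [-0.004  0.003 -0.001]
handle in tool, deg -0.2511233999808102 y0 -0.4655393854331689 end x 87.45737672825118 top z -10.32476046299367 tilt -0.25967298737006433
.................wyyyyyyyyyyyyyyyyyyyyyyyyyyyyyy..yyyyyyyyyy
................w.yyyyyyyyyyyyyyyyyyyyyyyyyyyyywwyyyyyyyyyyy
...............w.yyyyyyyyyyyyyyyyyyyyyyyyyyyy.ww.yyyyyyyyyyy
..............wyyyyyyyyyyyyyyyyyyyyyyyyyyyyyWWWw.yyyyyyyyyyy
..............wyyyyyyyyyyyyyyyyyyyyyyyyyyyWWWWWwyyyyyyyyyyyy
.............wyyyyyyyyyyyyyyyyyyyyyyyyyyyWWWWW.yyyyyyyyyyyyy
............wyyyyyyyyyyyyyyyyyyyyyyyyyy.WWWWW.yyyyyyyyyyyyyy
...........wyyyyyyyyyyyyyyyyyyyyyyyyyy.WWWWWWyyyyyyyyyyyyyyy
..........wyyyyyyyyyyyyyyyyyyyyyyyyyy.WWWWWW.yyyyyyyyyyyyyyy
.........wyyyyyyyyyyyyyyyyyyyyyyyyyy.WWWWWW.yyyyyyyyyyyyyyyy
..........yyyyyyyyyyyy
[... 3088 characters left out ...]
....WWWWWWWWW
..............yyyyyyyyyyyyyyyyyWWWWyyyyyyyyyyyyyyy......WWWWWWWWWWWWWW
.............yyyyyyyyyyyyyyyyyyWWWyyyyyyyyyyyyyyyy....WWWWWWWWWWWWWWWW
.............yyyyyyyyyyyyyyyyyyyyyyyyyyyyyyyyyyy....WWWWWWWWWWWWWWWWWW
..............yyyyyyyyyyyyyyyyyyyyyyyyyyyyyyyy..WWWWWWWWWWWWWWWWWWWWWW
...............WWyyyyyyyyyyyyyyyyyyyyyyyyyyyyWWWWWWWWWWWWWWWWWWWWWWWWW
..............WWWW.yyyyyyyyyyyyyyyyyyyyyyyyyWWWWWWWWWWWWWWWWWWWWWWWWWW
...............WWWWWyyyyyyyyyyyyyyyyyyyyyyyWWWWWWWWWWWWWWWWWWWWWWWWWWW
..............WWWWWWWyyyyyyyyyyyyyyyyyyyyyWWWWWWWWWWWWWWWWWWWWWWWWWWWW
..............WWWWWWWWyyyyyyyyyyyyyyyy...WWWWWWWWWWWWWWWWWWWWWWWWWWWWW
green 629 -35.287352073169224 22.04946746005563
```

Run:
```python
from h import *
s=get_state(); p0=s["tcp_pos"]; R0=q2R(s["orientation"]); p0=p0-R0[:,2]*.09
Rm=Rspin(75); p=nut-Rm@np.array([.055,-.075,.045]); print(p0,p); plan(p,Rm,-1,p0=p0,R0=R0,mm=40)
```

```text
[0.42992017 0.32427412 0.14282845] [0.64572399 0.24346584 0.24985009]
ROWS 7 [-1.0,-33.6,12.3,6.2,0.001,0,-0.033,-1.0,-34.0,11.2,6.1,0.001,0,-0.032,-1.0,-34.3,10.1,6.2,0.001,0,-0.033,-1.0,-34.6,9.0,6.1,0,0,-0.033,-1.0,-34.9,7.8,6.2,0.001,0,-0.033,-1.0,-35.2,6.7,6.1,0.001,-0.001,-0.032,-1.0,-35.3,5.6,6.1,0.001,0,-0.033]
```

>>> {"name": "arm_command", "arguments": {
  "moves": [-1,0,0,-45,0,0,0,-1,0,0,-45,0,0,0]
}}

```text
clock: 22.25
tcp_pos: [0.43, 0.3232, 0.1439]
orientation: [0.298, 0.327, 0.896, 0.045]
wrist_force: [1.4, 1.3, -2.9]
finger_gap: 0.0162
grip_force: 119.3
```

>>> {"name": "arm_command", "arguments": {
  "moves": [-1,-33.6,12.3,6.2,0,0,-0.033,-1,-34,11.2,6.1,0,0,-0.033,-1,-34.3,10.1,6.2,0,0,-0.033,-1,-34.6,9,6.1,0,0,-0.033,-1,-34.9,7.8,6.2,0,0,-0.033,-1,-35.2,6.7,6.1,0,0,-0.033,-1,-35.3,5.6,6.1,0,0,-0.033,-1,0,0,0,0,0,0]
}}

```text
clock: 23.25
tcp_pos: [0.6493, 0.2413, 0.2532]
orientation: [0.304, 0.223, 0.926, 0.011]
wrist_force: [-0.4, -0.5, -3.7]
finger_gap: 0.0161
grip_force: 119.3
```

Run:
```python
from h import *
s=get_state(); rep(s); c=cam("wrist",s); im,d=read_camera("wrist"); cv2.imwrite("pics/w13.png",im); np.save("pics/w13.npy",d); print("nut px",w2pix(c,nut))
A=mk2(im,c)
B=ortho(c,im,nut-.02*n,.035,280); hb=cv2.cvtColor(B,cv2.COLOR_BGR2HSV)
for i in range(0,280,8):
    print("".join("W" if hb[i,j,1]<70 and hb[i,j,2]>150 else "G" if 45<hb[i,j,0]<90 and hb[i,j,1]>100 else "Y" if 22<hb[i,j,0]<40 and hb[i,j,1]>150 and hb[i,j,2]>200 else "y" if 10<hb[i,j,0]<40 and hb[i,j,1]>80 else "." for j in range(0,280,4)))
```

```text
23.25 gap 0.016148865459592758 grip 119.27463412284851 Ftool [ 2.1 -1.1  2.8] Mtool [0.26 0.97 0.05] off [np.float64(77.71), np.float64(56.83), np.float64(45.45)] y ang 74.80568642155961 q [ 0.38  0.16 -0.29  0.59 -0.32  0.76]
nut px [171.64283702 154.10385293]
yyw......w...............GGGGGGG............................
yyy..w...www...........GGGGGGGG.............................
yyyyy..wwww...........GGGGGGGG..............................
yyyyw...www............GGGGGG..yyyyyyyyyy...................
....wwwwww.yyyyyyyyyyyyyyyyyyyyyyyyyyyywWww.................
..wyyyyyyyyyyyyyyyyyyyyyyyyyyyyyyyyyyywWwWWWWw..............
.wyyyyyyyyyyyyyyyyyyyyyyyyyyyyyyyyyyywwWWWWWWw..............
wyyyyyyyyyyyyyyyyyyyyyyyyyyyyyyyyyyyyywWWWWWyy..............
yyyyyyyyyyyyyyyyyyyyyyyyyyyyyyyyyyyy.WWWWWWyyyyy............
yyyyyyyyyyyyyyyyyyyyyyyyyyyyyyyyyyywWWWWW.yyyyyyy...........
yyyyyyyyyyyyyyyyyyyyyyyyyyyyyyyyyywWWWWWyyyyyyyyyyy.........
yyyyyyyyyyyyyyyyyyyyyyyyyyyyyyyyywWWWWWyyyyyyyyyyyyy........
yyyyyyyyyyyyyyyyyyyyyyyyyyyyyyyywWWWWWyyyyyyyyyyyyyyy.......
yyyyyyyyyyyyyyyyyyyyyyyyyyyyyyyyWWWWWyyyyyyyy
[... 2776 characters left out ...]
yyyyyy...............yyyyyyyyyyyYyYyyyyyyyyyyyyyyyyyyyy......
WWWyyyyyyyyyyyyyy...............yyyyyyyyyYyyyyYyyyyyyyyyyyyyyyy.......
WWWWyyyyyyyyyyyyyyy..................yyyyYyYyyyyyyyyyyyyyyyyy.........
WWyyyyyyyyyyyyyyyyyyyy...................yyy..........................
yyyyyyyyyyyyyyyyyyyyyyyy..............................................
Yyyyyyyyyyyyyyyyyyyyyyy...............................................
yyyyyyyyyyyyyyyyyyyyyy................................................
yyyyyyyyyyyyyyyyyyyyy.................................................
yyyyyyyyyyyyyyyyyyyyyy................................................
yyyyyyyyyyyyyyyyyyyyyy.....W..........................................
```

Run:
```python
from h import *
rowfit(mk2(cv2.imread("pics/w13.png"),cam("wrist",get_state()),asc=False),56,100,124,180)
s=get_state(); p0=s["tcp_pos"]; R0=q2R(s["orientation"]); p0=p0-R0[:,2]*.07; print(p0)
p,Rm=plan([.50,.02,.29],Rw,-1,p0=p0,R0=R0,mm=45)
p,Rm=plan([.4475,-.1435,.06],Rw,-1,p0=p,R0=Rm,mm=45)
```

```text
rows 44 angle -19.14042186678759 resid 1.35406724840806
[0.60765473 0.24965686 0.30840673]
ROWS 6 [-1.0,-1.4,-42.2,-3.2,-0.001,0.104,-0.089,-1.0,2.7,-42.2,-3.2,0,0.103,-0.088,-1.0,6.8,-41.8,-2.7,-0.001,0.104,-0.089,-1.0,10.6,-41.0,-1.9,0,0.103,-0.089,-1.0,14.4,-39.8,-0.6,-0.001,0.104,-0.088,-1.0,17.8,-38.5,1.1,0,0.103,-0.089]
ROWS 7 [-1.0,9.3,-22.7,32.9,0,0,0,-1.0,9.4,-22.6,32.8,0,0,0,-1.0,9.3,-22.7,32.9,0,0,0,-1.0,9.4,-22.7,32.9,0,0,0,-1.0,9.3,-22.6,32.8,0,0,0,-1.0,9.4,-22.7,32.9,0,0,0,-1.0,9.3,-22.7,32.9,0,0,0]
```

Run:
```python
from h import *
c=cam("wrist",get_state()); A=mk2(cv2.imread("pics/w13.png"),c,asc=False); h=cv2.cvtColor(A,cv2.COLOR_BGR2HSV)
w=((h[...,1]<70)&(h[...,2]>170)).astype(np.uint8)
X=[];Y=[]
for i in range(58,104,2):
    j=np.where(w[i,110:190])[0]+110
    if len(j): X.append((j.min()+j.max())/2);Y.append(i); 
f=np.polyfit(Y,X,1); print(list(zip(Y,X)),np.degrees(np.arctan(f[0])))
B=ortho(c,cv2.imread("pics/w13.png"),nut-.02*n,.035,280); hb=cv2.cvtColor(B,cv2.COLOR_BGR2HSV)
g=((hb[...,0]>45)&(hb[...,0]<90)&(hb[...,1]>100)).astype(np.uint8); v,u=np.where(g); print("green",u.mean(),v.mean(),len(u),cv2.minAreaRect(np.c_[u,v].astype(np.float32)))
y=((hb[...,0]>22)&(hb[...,0]<40)&(hb[...,1]>150)&(hb[...,2]>200)); y[:, :80]=0; y[:, 130:]=0;y[90:]=0;y[:44]=0; v,u=np.where(y); print("yellow",u.mean(),v.mean(),len(u),cv2.minAreaRect(np.c_[u,v].astype(np.float32)))
```

```text
[(58, np.float64(167.0)), (60, np.float64(168.0)), (62, np.float64(168.5)), (64, np.float64(168.5)), (66, np.float64(167.5)), (68, np.float64(166.5)), (70, np.float64(169.5)), (72, np.float64(169.0)), (74, np.float64(168.5)), (76, np.float64(166.5)), (78, np.float64(165.5)), (80, np.float64(164.5)), (82, np.float64(163.0)), (84, np.float64(162.0)), (86, np.float64(161.0)), (88, np.float64(160.0)), (90, np.float64(159.0)), (92, np.float64(157.5)), (94, np.float64(156.5)), (96, np.float64(155.0)), (98, np.float64(154.0)), (100, np.float64(153.0)), (102, np.float64(152.0))] -21.73793199965313
green 190.17618270799346 74.33442088091354 613 ((190.3419647216797, 75.19947814941406), (21.090600967407227, 32.103782653808594), 30.25643539428711)
yellow 100.66433566433567 75.41608391608392 572 ((100.73847198486328, 75.79229736328125), (30.388507843017578, 20.341691970825195), 60.2551155090332)
```

>>> {"name": "arm_command", "arguments": {
  "moves": [-1,0,0,-35,0,0,0,-1,0,0,-35,0,0,0,-1,-1.4,-42.2,-3.2,0,0.104,-0.089,-1,2.7,-42.2,-3.2,0,0.103,-0.088,-1,6.8,-41.8,-2.7,0,0.104,-0.089,-1,10.6,-41,-1.9,0,0.103,-0.089,-1,14.4,-39.8,-0.6,0,0.104,-0.088,-1,17.8,-38.5,1.1,0,0.103,-0.089]
}}

```text
clock: 24.3
tcp_pos: [0.4979, 0.0197, 0.2899]
orientation: [-0.002, -0.042, 0.999, -0.002]
wrist_force: [0.6, -0.3, -4.7]
finger_gap: 0.0164
grip_force: 119.2
```

>>> {"name": "arm_command", "arguments": {
  "moves": [-1,9.3,-22.7,32.9,0,0,0,-1,9.4,-22.6,32.8,0,0,0,-1,9.3,-22.7,32.9,0,0,0,-1,9.4,-22.7,32.9,0,0,0,-1,9.3,-22.6,32.8,0,0,0,-1,9.4,-22.7,32.9,0,0,0,-1,9.3,-22.7,32.9,0,0,0,-1,0,0,0,0,0,0]
}}

```text
clock: 25.3
tcp_pos: [0.4434, -0.1433, 0.058]
orientation: [-0.004, -0.04, 0.999, -0.001]
wrist_force: [-0.1, 0.4, -2.3]
finger_gap: 0.0161
grip_force: 119.2
```

Run:
```python
from h import *
s=get_state(); rep(s); print(s["tcp_pos"]); handle(); plan([.4475,-.1440,.012],Rw,-1,mm=25)
```

```text
25.3 gap 0.01613598289399314 grip 119.1568922996521 Ftool [0.  0.4 2.3] Mtool [-0.01  0.15 -0.  ] off [np.float64(-134.35), np.float64(-361.99), np.float64(-44.4)] y ang 103.63882598051826 q [-0.48  0.24 -0.51  0.83 -0.01 -0.56]
[ 0.44342359 -0.14332994  0.05795848]
handle in tool, deg -0.20142393148013144 y0 -0.42374618370230405 end x 88.25723355738246 top z -10.293550260818652 tilt -0.37592881372097664
ROWS 2 [-1.0,-1.4,-0.5,23.7,-0.001,-0.002,0,-1.0,-1.4,-0.5,23.7,-0.002,-0.003,0]
```

>>> {"name": "arm_command", "arguments": {
  "moves": [-1,-1.4,0,23,0,-0.003,0,-1,-1.4,0,22,0,-0.003,0,-1,0,0,3.5,0,0,0,-1,0,0,1,0,0,0,-1,0,0,0,0,0,0]
}}

```text
clock: 25.98
tcp_pos: [0.45, -0.1437, 0.0119]
orientation: [0.003, -0.041, 0.999, -0.002]
wrist_force: [0.0, 0.3, -3.4]
finger_gap: 0.0163
grip_force: 119.2
```

Run:
```python
from h import *
s=get_state(); rep(s); print(s["tcp_pos"])
```

```text
25.98 gap 0.01631953936876841 grip 119.15936708450317 Ftool [-0.   0.3  3.4] Mtool [-0.    0.16  0.01] off [np.float64(-155.42), np.float64(-360.95), np.float64(-85.89)] y ang 103.8603951302851 q [-0.48  0.3  -0.56  0.7  -0.   -0.56]
[ 0.45003842 -0.14365763  0.01188213]
```

>>> {"name": "arm_command", "arguments": {
  "moves": [-1,0,0,2,0,0.003,0,-1,0,0,1,0,0,0,-1,0,0,0.7,0,0,0,-1,0,0,0,0,0,0]
}}

```text
clock: 26.48
tcp_pos: [0.4497, -0.1438, 0.0085]
orientation: [0.001, -0.041, 0.999, -0.002]
wrist_force: [-3.4, 1.7, 9.8]
finger_gap: 0.016
grip_force: 121.1
```

Run:
```python
from h import *
s=get_state(); rep(s); print(s["tcp_pos"])
```

```text
26.48 gap 0.016001124850559604 grip 121.12569808959961 Ftool [ 3.2  1.9 -9.8] Mtool [-0.47  0.63  0.04] off [np.float64(-157.59), np.float64(-361.13), np.float64(-88.45)] y ang 103.82162209503852 q [-0.48  0.31 -0.56  0.69 -0.   -0.56]
[ 0.44969709 -0.14377163  0.0085389 ]
```

Contact made; open gently and retreat.

>>> {"name": "arm_command", "arguments": {
  "moves": [-0.3,0,0,-0.5,0,0,0,0.0,0,0,0,0,0,0,0.0,0,0,0,0,0,0,0.0,0,0,-20,0,0,0,0.0,0,0,-30,0,0,0,0.0,0,0,-40,0,0,0,0.0,0,0,-40,0,0,0,0.0,0,0,0,0,0,0],
  "newtons": 20
}}

```text
clock: 27.48
tcp_pos: [0.4513, -0.1442, 0.1407]
orientation: [0.003, -0.041, 0.999, -0.003]
wrist_force: [0.4, -0.1, 0.9]
finger_gap: 0.0427
grip_force: 0.0
```

Run:
```python
from h import *
s=get_state(); rep(s); print(s["tcp_pos"])
im,d=read_camera("top"); c=cam("top"); d0=np.load("pics/top0.npy"); cv2.imwrite("pics/topend.png",im); im0=cv2.imread("pics/top0.png")
hsv=cv2.cvtColor(im,cv2.COLOR_BGR2HSV); k=(hsv[...,1]<60)&(hsv[...,2]>110); b=np.zeros_like(k); b[225:375,395:465]=k[225:375,395:465]
v,u=np.where(b); z=[pix2w(c,(a,e),d[e,a]) for a,e in zip(u,v)]; z=np.array(z); z=z[(z[:,2]<.03)&(z[:,2]>.012)]; print("wrench",len(z),np.median(z[:,2]),z.min(0),z.max(0))
for l in ["screwdriver","spare_ring","jar_blue","jar_red","jar_yellow","tub","mug"]:
    r=recognise("top",l); print(l,[(round(x["confidence"],2),np.round(x["point"])) for x in r[:2]])
A=mk2(im,c,asc=False); rowfit(A,40,115,124,190)
```

```text
27.48 gap 0.042698630354065056 grip 0.0 Ftool [-0.4 -0.1 -0.9] Mtool [-0.01 -0.04  0.05] off [np.float64(-80.48), np.float64(-361.18), np.float64(18.84)] y ang 103.9175166798173 q [-0.48  0.16 -0.38  1.02 -0.   -0.56]
[ 0.45127187 -0.14415585  0.14065282]
wrench 1450 0.017834921798461245 [ 0.36239445 -0.16429033  0.0120321 ] [ 0.58855536 -0.10427799  0.02561111]
screwdriver [(0.74, array([479., 260.]))]
spare_ring [(0.55, array([385., 216.]))]
jar_blue [(0.55, array([301., 135.]))]
jar_red [(0.75, array([444., 134.])), (0.71, array([369., 133.]))]
jar_yellow [(0.73, array([446., 131.]))]
tub [(0.66, array([130., 290.]))]
mug [(0.55, array([150., 198.]))]
rows 75 angle -28.182000738749586 resid 0.9951177017217999
```

```bash
python3 -c "
from h import *
print(hand_in())"
```

```text
the job is handed in; nothing more can be done
None
```

I turned the nut by hand to about 1° short of the yellow mark, then tightened it with the wrench until it met its stop at the green mark (white mark about 30° by camera). The wrench lies flat on the mat again, released, and no bystander was seen to have moved. The job is handed in at about 28 s of robot time, and no verdict came back.

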